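# Punch the hanging-hole centre in a corrosion coupon

### The job

Slide the copper coupon in the marking jig fully home against its end stop, then take the automatic centre punch from the wooden block, put its nose down through the jig's brass guide bush and press it straight down onto the coupon until it trips with a snap, easing off at the snap rather than leaning on it once it is solid. Then lift it out and stand it back in its hole in the block, with the coupon still home; leave the beaker, the spray can and the jar where they are.

Things in the scene. Friction and masses are not known exactly. Their poses are not given: they have to be found in the camera images.
- jig: aluminium marking jig screwed to the bench; origin at the underside on the centre line of the coupon's slot; x points from the open front to the end stop (the way the coupon slides home), z up. Base 100 x 90 x 8 mm, x -35 to +65. A steel bush plate (40 x 76, top 48 mm above the bench) spans the slot at x +28. The anvil nest under it is set by a screw: its height varies by 14 mm, unmeasured.
- bush_mouth (a point): centre of the mouth of the flared brass guide bush, on its vertical axis, 56 mm above the bench. The mouth is 20 mm wide inside and narrows over 8 mm to a 9 mm hole that runs 8 mm on through the bush plate. The coupon's upper face lies an unknown 23 to 37 mm below the mouth. The axis is 12 mm from the coupon's far end when home.
- coupon (a joint): how far the flat copper coupon (90 x 25 x 6 mm) stands out from the end stop, in m: 0 home, up to 0.035 out towards jig -x. It slides with about 2 N of friction and cannot be lifted out of the nest. Its front end is at jig x = -50 mm minus this value, on the centre line, overhanging the base with nothing below; its underside is 13 to 27 mm above the bench. Push that end or pinch its sides.
- stop_face (a point): the end stop's face, on the slot's centre line, 20 mm above the bench, at jig x +40 mm; the coupon's far end meets it when home
- punch: automatic centre punch, 136 mm long, about 0.15 kg, standing point down in the block. Origin at the point (plunger out), z up along the tool. Steel plunger 6 mm thick, 42 mm out of the nose; the nose widens from 8.4 mm to the 13 mm barrel at 52 mm; dark knurled sleeve, 20 mm thick, 70 to 118 mm above the point: hold it here; red cap, 16 mm thick, to 136 mm.
- punch_tip (a point): the punch's point, at the end of the sliding plunger
- punch_shoulder (a point): centre of the underside of the punch's grip sleeve, on its axis, 70 mm above the point; this shoulder rests on the block's top when the punch is put away
- plunger (a joint): how far the plunger is pushed into the barrel, in m (0 out, 0.011 solid). It starts to move at about 2.5 N; the force climbs to about 13 N at 7 mm, where the punch trips: the force drops at once to about 3 N and the plunger jumps on past 8 mm, with about 2 mm left before it is solid. It springs out and resets when lifted.
- block: fixed hardwood tool block, 80 x 80 x 80 mm high; origin at the centre of its underside
- block_hole (a point): centre of the mouth of the block's 16 mm hole, on its top face, 80 mm above the bench; 74 mm deep. The punch stands here on its sleeve's shoulder, point 10 mm above the bench.
- beaker: glass beaker, 70 mm diameter, 90 mm high, upright; origin at the centre of its underside; to be left alone
- spray_can: blue and yellow spray can, 62 mm diameter, 180 mm high; origin at the centre of its underside; to be left alone
- jar: amber glass jar with a steel lid, 66 mm diameter, 95 mm high; origin at the centre of its underside; to be left alone
Mind the look-alikes: they are no part of the job. Leave any blue or purple look-alike of the punch alone.

How it is judged:
By the outcome, as a careful person would: the job done as asked, in the order asked, and still so for the second after the job is handed in, with the robot touching nothing.
It also fails if it takes over 72 s, if anything falls off the work surface, if the arm or the gripper's body presses on something with over 40 N, if the wrist force passes 120 N, or if a joint passes its speed limit or range.

### The arm

A 7-joint arm with a two-finger parallel gripper is mounted at the origin on the work surface. World frame = base frame: x ahead of the robot, y to its left, z up, the work surface at z = 0. Lengths are in m, angles in rad, forces in N, time in s.
With the tool pointing down it reaches from about 0.425 to 0.8 m from the base axis. Payload 8.3 kg.
Tool frame: the origin (TCP) lies between the finger pads; the fingertips stand tip_extent ahead of it and the grasp point (between the pads) lies 5 mm behind it (tip_extent is the distance from the TCP to the fingertips, in m); z points along the fingers, y is the direction in which the jaws open and shut (so a half turn about z gives the same grasp; the last joint's range is limited). The gripper opens to 85 mm and grips with 20 to 120 N. Pads are 22 mm wide; open, the fingers measure 114 mm over their backs; the gripper's body (76 mm by 85 mm) begins 54 mm behind the grasp point. The pads swing forward as they close: fully open they stand 13 mm farther back than shut.
Start: joints at [1.219, 0.383, 0.016, 1.37, -0.006, 1.388, -0.046], TCP at [0.178, -0.599, 0.245] pointing down, gripper open.
Joint ranges: [-2.95, 2.95], [-0.25, 2.06], [-1.52, 1.56], [0.18, 2.33], [-1.44, 4.58], [0.02, 2.06], [-3.01, 3.01]. Speed limits (rad/s): [2.39, 2.39, 3.01, 3.01, 3.14, 3.14, 3.14].

### API

Orientations are given as a rotation vector (axis times angle).
In Python, from rig import observe, get_image, close_job, search_frame, tip_extent gives the robot as it stands.
- The arm moves only by the tool move_arm, never from a script. Its argument "moves" is a list of rows, each a list of 5 numbers: the closure, from 0 (fully open) to 1 (shut), then the shift along the tool's x, y, z in cm, then the turn about the tool's z in units of 5 degrees (1.0 is 5 degrees). In form: [[hand, tx, ty, tz, twist], ...]. A call has 1 to 10 rows; each row shifts and turns the pose as measured when the row begins, along the tool's axes as they then stand; what a row does not reach is not made up. A row lasts 1/8 s, in which the tool goes at most 62.5 mm and 10.7 degrees, less where a joint would pass 70% of its speed; a pose out of reach is approached as far as the arm can. A call is refused whole if a number of a shift passes 6.25 or a number of a turn 1, either way. A call with a gripper value outside its range is refused whole. The fingers move at their own pace and stop on an object; "squeeze" is the grip in N (left out, the last holds). Time passes only in rows, so rows that do not move let the fingers close. It gives the time, the measured TCP pose, the force and the opening at its end, in the units of the state.
- observe(): the state, without advancing time (a new reading comes with each control period).
- get_image(name): name is "scene" or "top" or "wrist"; returns a dict with "color" (480x640x3 uint8, red, green, blue), "z_map" (480x640 float32, m along the optical axis (not along the pixel's ray), 0 where there is no reading), "intrinsics" (3x3 intrinsics, pixels), "k1" (the pictures are not rectified: a ray, as slopes to the right and down, at radius r is drawn at 1 + k1 r^2 times it, then the intrinsics apply), "xyz" and "orientation" of the camera in the world. Camera axes: x right, y down, z forward; pixel columns grow to the right and rows downward; lengths in m; the calibration is good to about 2 mm. A picture is of the moment at which its call begins.
- close_job(): hands the job in, once; it reports no verdict.
Trained networks look in the newest picture that a camera, given by its name, has taken for a name from the list of things; names that differ only in an ending like _2 or _b are one class to them, and where a whole thing is asked for, a point or a joint stands for the part that bears it (a point fixed in the world has none). Each returns a list of dicts, best first, with "score" (0 to 1); they miss things now and then, are a little off and sometimes report something else, mostly with a low value. They report only what shows in the picture. A call takes as long as a camera call. They do not tell look-alikes from the thing itself.
- search_frame(camera, query): "point" ([column, row] in pixels, amid what is visible of it).
The state is a dict: "t": time; "joint_pos": joint angles; "qvel": joint speeds; "joint_torque": joint torques, N m; "tcp_pos": TCP position; "eef_rot": TCP orientation; "ft_force": force on the tool from outside, world axes, zero at the start; "moment": the same for the moment, N m; "gripper_width": finger opening in m.
Only numpy, scipy, OpenCV 4.12 (cv2) and the standard library are available. Lean on these libraries where they do the work, as an engineer would, in place of code of your own. Each camera call takes 0.05 s, during which the arm holds its last target.

## Working session

There is one attempt and no reset: what is moved stays moved. The work goes in short steps, Python scripts to look and compute and a tool call to move; the robot and the scene stay as the last step left them, time stands still between calls to the robot, and variables do not carry over. Pictures are saved under pics/ and viewed, and the job is handed in when it is done.

Besides the shell and the picture viewer there is one more tool, called after "Emit:" by a JSON object that holds its "name" and its "arguments", one argument or row to a line. move_arm: Moves the arm, as the interface text tells. Its arguments: {"type":"object","properties":{"moves":{"type":"array"},"squeeze":{"type":"number"}},"required":["moves"]}

```bash
ls; mkdir -p pics; cat > h.py <<'E'
import numpy as np, cv2
from scipy.spatial.transform import Rotation as R
from rig import observe,get_image,search_frame,tip_extent
np.set_printoptions(precision=4,suppress=True)
def rot(o):
    o=np.array(o,float)
    if o.shape==(3,3): return o
    return R.from_rotvec(o).as_matrix() if o.size==3 else R.from_quat(o).as_matrix()
def ray(im,u,v):
    K=np.array(im["intrinsics"]);k=im["k1"]
    d=np.array([(u-K[0,2])/K[0,0],(v-K[1,2])/K[1,1]]);s=d.copy()
    for _ in range(30): s=d/(1+k*(s@s))
    return np.array([s[0],s[1],1.])
def pt(im,u,v,z=None):
    if z is None:
        w=im["z_map"][int(v)-1:int(v)+2,int(u)-1:int(u)+2];w=w[w>0];z=np.median(w)
    return np.array(im["xyz"])+rot(im["orientation"])@(ray(im,u,v)*z)
def ptz(im,u,v,h):
    d=rot(im["orientation"])@ray(im,u,v);c=np.array(im["xyz"]);return c+d*(h-c[2])/d[2]
def proj(im,p):
    q=rot(im["orientation"]).T@(np.array(p)-np.array(im["xyz"]));s=q[:2]/q[2];s=s*(1+im["k1"]*(s@s))
    K=np.array(im["intrinsics"]);return np.array([K[0,0]*s[0]+K[0,2],K[1,1]*s[1]+K[1,2]])
def cloud(im):
    K=np.array(im["intrinsics"]);v,u=np.mgrid[0:480,0:640]
    d=np.stack([(u-K[0,2])/K[0,0],(v-K[1,2])/K[1,1]],-1);s=d.copy()
    for _ in range(30): s=d/(1+im["k1"]*(s**2).sum(-1,keepdims=True))
    q=np.dstack([s,np.ones((480,640))])*im["z_map"][...,None]
    return q@rot(im["orientation"]).T+np.array(im["xyz"])
def save(im,n): cv2.imwrite("pics/"+n,np.ascontiguousarray(im["color"][...,::-1]))
E
python3 - <<'E'
from h import *
print(observe());print(tip_extent if not callable(tip_extent) else tip_extent())
for c in("scene","top","wrist"):
    im=get_image(c);save(im,c+"0.png");print(c,im["xyz"],im["orientation"],im["k1"],im["intrinsics"])
    for q in("jig","bush_mouth","coupon","stop_face","punch","punch_tip","punch_shoulder","block","block_hole","beaker","spray_can","jar"):
        for r in search_frame(c,q)[:3]:
            u,v=r["point"]
            try:p=pt(im,u,v)
            except Exception:p=None
            print(q,round(r["score"],2),np.round([u,v],1),p)
E
```

```text
pics
{'t': 0.0, 'joint_pos': array([ 1.2191,  0.3842,  0.0164,  1.3712, -0.0063,  1.3882, -0.0465]), 'qvel': array([ 0.0017,  0.0011, -0.0006,  0.0012,  0.0009,  0.0011, -0.0002]), 'joint_torque': array([  0.0002, -62.7583,   0.8442, -37.1817,   0.0165,   0.0139,
         0.    ]), 'tcp_pos': array([ 0.1779, -0.5986,  0.2443]), 'eef_rot': array([-3.1069, -0.452 ,  0.0005]), 'ft_force': array([0.2482, 1.0228, 0.8605]), 'moment': array([-0.0505,  0.0045, -0.0161]), 'gripper_width': 0.08548672642562613}
0.014
scene [1.1887 0.3248 0.9022] [-1.3411 -2.3496  0.7956] -0.042778027581961475 [[523.2819   0.     321.3975]
 [  0.     523.2819 234.4885]
 [  0.       0.       1.    ]]
jig 0.66 [280.1 200.8] [ 0.5885 -0.1313  0.0456]
bush_mouth 0.74 [278.4 202.8] [ 0.5945 -0.1318  0.0447]
coupon 0.61 [288.9 173.7] [ 0.474  -0.1847 -0.0001]
stop_face 0.57 [279.4 204.1] [ 0.5928 -0.1307  0.0392]
stop_face 0.26 [290.1 175.7] [ 0.4971 -0.1652  0.024 ]
punch 0.9 [437.3 285. ] [0.654  0.2525 0.1051]
punch 0.8 [450.1 264.1] [0.6019 0.2554 0.1078]
punch 0.73 [360.9 268.9] [0.7058 0.1235 0.1256]
punch_shoul
[... 1078 characters left out ...]

punch_tip 0.49 [259.5 251.6] [0.6049 0.1483 0.146 ]
punch_shoulder 0.69 [260.2 248.1] [0.6124 0.1472 0.145 ]
punch_shoulder 0.65 [211.6 259.6] [0.5874 0.2509 0.1371]
punch_shoulder 0.64 [273.  300.7] [0.5045 0.1185 0.1346]
block 0.74 [263.7 256.9] [0.5969 0.1438 0.1174]
block_hole 0.75 [265.6 254.3] [0.6031 0.1407 0.1126]
beaker 0.97 [324.  180.6] [0.7959 0.022  0.0056]
spray_can 0.58 [490.1 242.8] [ 0.6298 -0.3272  0.1484]
spray_can 0.23 [391.8 275.1] [ 0.567  -0.136   0.0495]
jar 0.77 [153.3 263.7] [0.5799 0.3943 0.0951]
wrist [ 0.2586 -0.5753  0.3737] [ 2.2903 -1.7117 -0.2875] -0.007678953944206107 [[344.2614   0.     319.877 ]
 [  0.     344.2614 238.6056]
 [  0.       0.       1.    ]]
```

View pics/scene0.png

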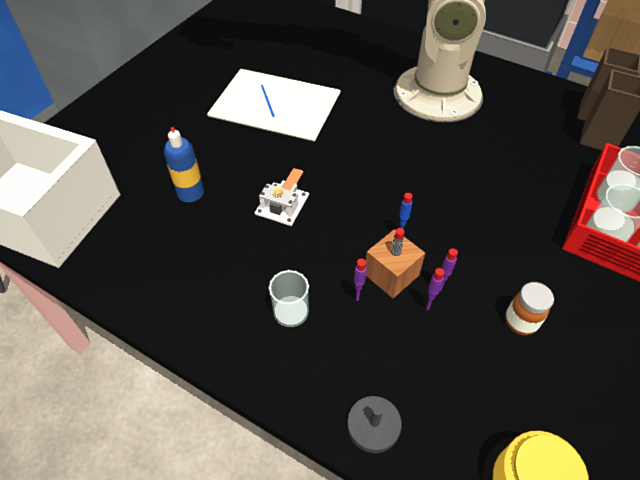

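View pics/top0.png

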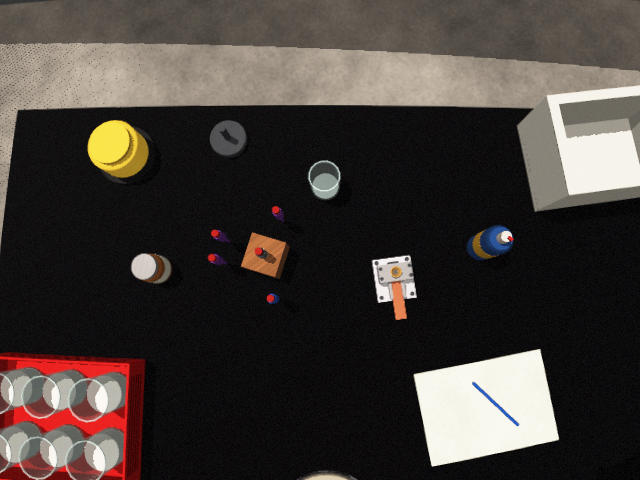

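The top view shows the jig at (395,278), with the coupon sticking out towards the robot at (400,300). The real punch, with its dark sleeve, stands in the block at (262,252). Four look-alikes surround the block, at (277,212), (217,235), (213,259) and (272,299). Next I'll zoom in and take measurements from the depth maps.

```bash
python3 - <<'E'
from h import *
t=get_image("top");s=get_image("scene")
a=cv2.resize(t["color"][240:330,345:465],None,fx=5,fy=5,interpolation=2)[...,::-1]
b=cv2.resize(t["color"][195:315,200:320],None,fx=5,fy=5,interpolation=2)[...,::-1]
cv2.imwrite("pics/a.png",a);cv2.imwrite("pics/b.png",b)
cv2.imwrite("pics/c.png",cv2.resize(s["color"][160:235,240:340],None,fx=7,fy=7,interpolation=2)[...,::-1])
cv2.imwrite("pics/d.png",cv2.resize(s["color"][185:315,340:470],None,fx=4.6,fy=4.6,interpolation=2)[...,::-1])
for n,im in(("top",t),("scene",s)):
    P=cloud(im);c=im["color"].astype(int)
    r,g,bl=c[...,0],c[...,1],c[...,2]
    # copper
    m=(r>190)&(g>80)&(g<150)&(bl<110)&(abs(P[...,0]-.52)<.08)&(abs(P[...,1]+.15)<.08)&(P[...,2]>.01)
    Q=P[m];print(n,"coupon",m.sum(),Q.min(0),Q.max(0),np.median(Q,0))
    if len(Q)>5:
        rect=cv2.minAreaRect(Q[:,:2].astype(np.float32));print(rect,cv2.boxPoints(rect))
    m=(abs(P[...,2]-.08)<.003)&(abs(P[...,0]-.61)<.07)&(abs(P[...,1]-.145)<.07)
    Q=P[m];rect=cv2.minAreaRect(Q[:,:2].astype(np.float32));print(n,"block",m.sum(),rect,np.median(Q[:,2]))
    m=(P[...,2]>.045)&(P[...,2]<.0515)&(abs(P[...,0]-.57)<.06)&(abs(P[...,1]+.135)<.06)
    Q=P[m];print(n,"plate",m.sum(),cv2.minAreaRect(Q[:,:2].astype(np.float32)),np.median(Q[:,2]))
    m=(P[...,2]>.006)&(P[...,2]<.01)&(abs(P[...,0]-.57)<.08)&(abs(P[...,1]+.135)<.08)
    Q=P[m];print(n,"base",m.sum(),cv2.minAreaRect(Q[:,:2].astype(np.float32)),np.median(Q[:,2]))
    # red caps
    m=(r>150)&(g<70)&(bl<70)&(P[...,2]>.06)&(P[...,1]<.3)&(P[...,1]>.05)
    k,l=cv2.connectedComponents(m.astype(np.uint8))
    for i in range(1,k):
        Q=P[l==i]; 
        if len(Q)>4:
            v,u=np.nonzero(l==i);print(n,"cap",len(Q),u.mean(),v.mean(),Q.mean(0),Q[:,2].max())
E
```

```text
top coupon 344 [ 0.4687 -0.1688  0.0199] [ 0.5848 -0.1353  0.0592] [ 0.5096 -0.153   0.0269]
((0.5270291566848755, -0.1504446268081665), (0.11579663306474686, 0.02353096194565296), 10.066923141479492) [[ 0.468  -0.149 ]
 [ 0.4721 -0.1721]
 [ 0.5861 -0.1519]
 [ 0.582  -0.1287]]
top block 1011 ((0.6068019866943359, 0.15167120099067688), (0.0810774713754654, 0.08025531470775604), 74.04576110839844) 0.0807790505644137
top plate 451 ((0.574654757976532, -0.14404627680778503), (0.04009724035859108, 0.07657837867736816), 8.458440780639648) 0.04881466729266015
top base 447 ((0.5723690986633301, -0.13181838393211365), (0.1459159553050995, 0.1544601172208786), 87.54462432861328) 0.00838376185643308
top cap 37 274.97297297297297 209.16216216216216 [0.6969 0.1203 0.1365] 0.14010843745672397
top cap 38 214.1578947368421 232.78947368421052 [0.6446 0.2485 0.1362] 0.1388773777080602
top cap 39 257.8205128205128 250.69230769230768 [0.6069 0.152  0.1452] 0.15149393450344661
top cap 38 211.02631578947367 257.2368421052632 [0.5925 0.2525 0.1365] 0.14131600255734955
top cap 39 269.8205128205128 298.0 [0.
[... 486 characters left out ...]
970115661621, -0.14437249302864075), (0.044218409806489944, 0.07711821794509888), 9.994332313537598) 0.047435591547082934
scene base 349 ((0.5635234713554382, -0.14503228664398193), (0.10253767669200897, 0.09057827293872833), 8.729548454284668) 0.007705003697009438
scene cap 60 408.05 197.31666666666666 [0.5129 0.1258 0.1314] 0.1376388703979089
scene cap 70 399.6714285714286 233.24285714285713 [0.61   0.1522 0.1416] 0.14768842875633637
scene cap 64 452.734375 253.28125 [0.5952 0.2526 0.1321] 0.13729778767360357
scene cap 73 361.3013698630137 263.6986301369863 [0.6996 0.1206 0.132 ] 0.13756947732457436
scene cap 70 439.3142857142857 273.15714285714284 [0.6475 0.2484 0.132 ] 0.1371843673587798
```

View pics/a.png

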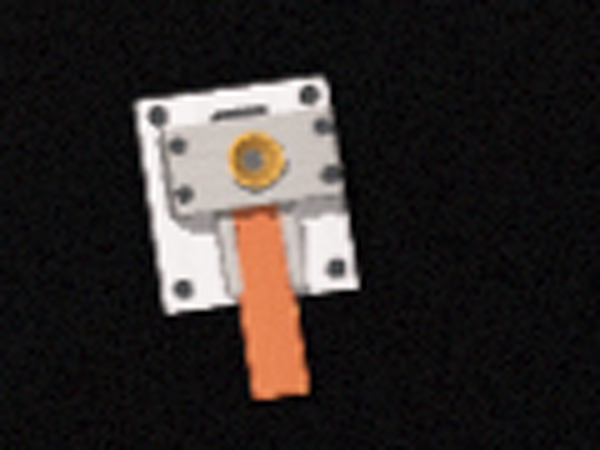

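View pics/b.png

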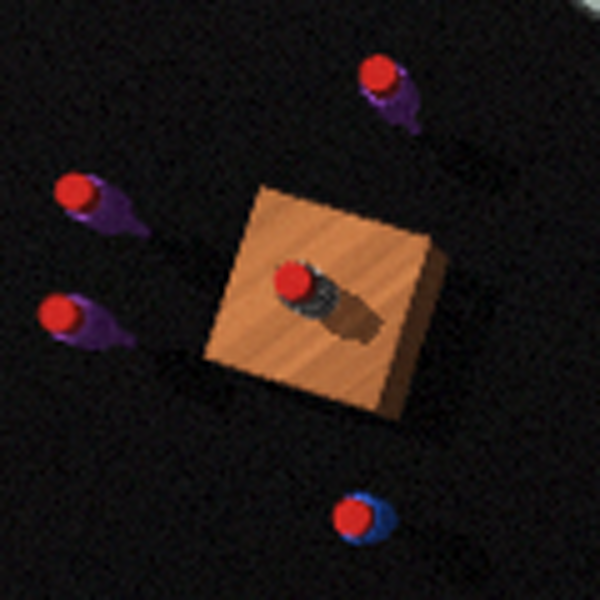

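View pics/c.png

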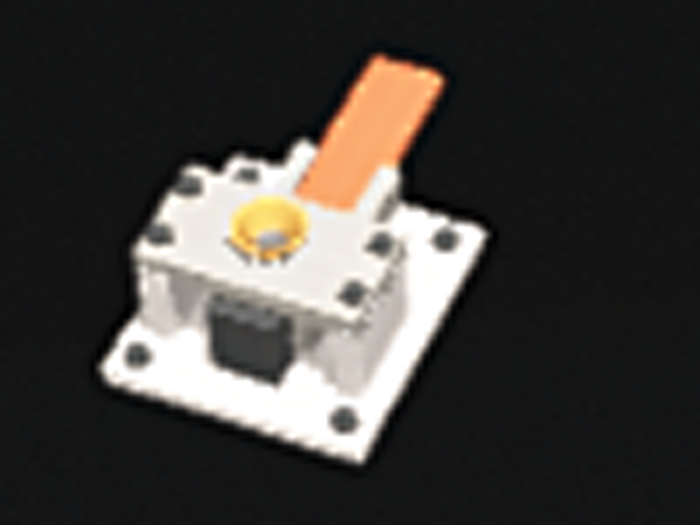

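View pics/d.png

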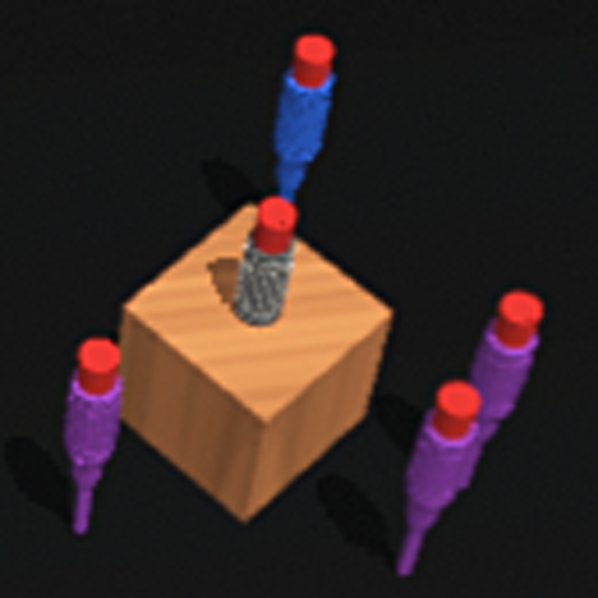

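```bash
cat >> h.py <<'E'
def st():
    o=observe();M=rot(o["eef_rot"]);print("t",round(o["t"],2),"tcp",o["tcp_pos"],"x",M[:,0],"z",M[:,2],"F",o["ft_force"],"w",round(o["gripper_width"],4),"q7",o["joint_pos"][6]);return o,M
def to(p,yaw=None):
    o,M=st();d=M.T@(np.array(p)-o["tcp_pos"]);print("shift cm",d*100,"n>=",np.linalg.norm(d)/.0625)
    # tool yaw= world angle of tool x; turn about tool z(down): world yaw decreases
    y=np.degrees(np.arctan2(M[1,0],M[0,0]));print("yaw of tool x",y)
    if yaw is not None: print("twist units",-(yaw-y)/5)
E
python3 - <<'E'
from h import *
to([.43,-.167,.245])
E
```

```text
t 2.05 tcp [ 0.178  -0.5991  0.2453] x [0.9586 0.2848 0.0001] z [ 0.      0.0001 -1.    ] F [0.5754 0.2518 0.2167] w 0.0856 q7 -0.04650739904475538
shift cm [ 36.4592 -34.2425   0.0318] n>= 8.00291984514939
yaw of tool x 16.54926598682628
```

Emit:
{"name": "move_arm", "arguments": {
  "moves": [
    [1, 4.5, -4.3, 0, 0],
    [1, 4.6, -4.3, 0, 0],
    [1, 4.6, -4.3, 0, 0],
    [1, 4.6, -4.3, 0, 0],
    [1, 4.6, -4.3, 0, 0],
    [1, 4.6, -4.3, 0, 0],
    [1, 4.5, -4.2, 0, 0],
    [1, 4.5, -4.2, 0, 0],
    [1, 0, 0, 0, 0.8],
    [1, 0, 0, 0, 0.8]
  ]
}}

```text
t: 3.3
tcp_pos: [0.4327, -0.1629, 0.2453]
eef_rot: [3.129, 0.23, 0.005]
ft_force: [-0.1, -0.9, -0.4]
gripper_width: -0.0003
```

```bash
python3 - <<'E'
from h import *
to([.43,-.167,.245],8.7)
im=get_image("wrist");save(im,"w1.png")
for q in("bush_mouth","coupon"):
    for r in search_frame("wrist",q): print(q,r, pt(im,*r["point"]))
E
```

```text
t 3.3 tcp [ 0.4327 -0.1629  0.2453] x [0.9893 0.1462 0.0028] z [ 0.0034 -0.0038 -1.    ] F [-0.0752 -0.9442 -0.4169] w -0.0003 q7 -1.1503166446918132
shift cm [-0.3318  0.3675  0.0349] n>= 0.07941243383338713
yaw of tool x 8.404345627597626
twist units -0.05913087448047456
bush_mouth {'point': [320.1, 57.1], 'score': 0.92} [ 0.5651 -0.1451  0.0543]
coupon {'point': [322.9, 126.2], 'score': 0.68} [ 0.5108 -0.1559  0.0261]
```

View pics/w1.png

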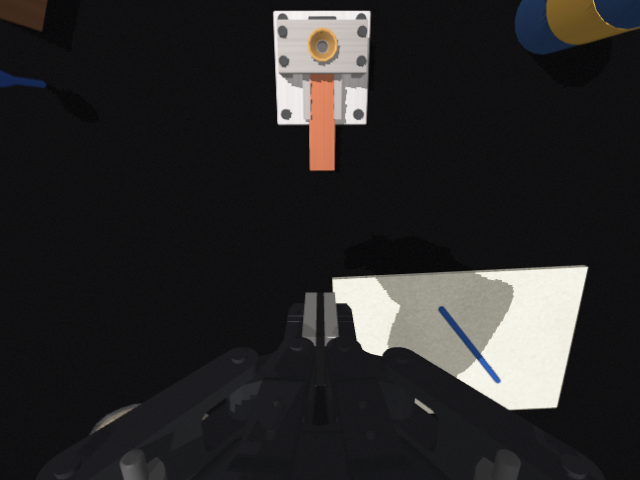

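The wrist view shows the jig squarely ahead: bush at (322,44), coupon front end at (322,170) and the shut fingers at (320,318). I'll refine the bush and the coupon end from this.

```bash
cat > bush.py <<'E'
from h import *
def brass(im,x0=.575,y0=-.143,show=True):
    hsv=cv2.cvtColor(im["color"],cv2.COLOR_RGB2HSV).astype(int)
    u0,v0=proj(im,[x0,y0,.056])
    m=((hsv[...,0]>14)&(hsv[...,0]<32)&(hsv[...,1]>90)&(hsv[...,2]>60)).astype(np.uint8)
    yy,xx=np.mgrid[0:480,0:640];m[(xx-u0)**2+(yy-v0)**2>40**2]=0
    c=np.vstack([k for k in cv2.findContours(m,0,1)[0] if len(k)>8]);c=cv2.convexHull(c)
    e=cv2.fitEllipse(c);print("ellipse",e,"->",ptz(im,*e[0],.056));return e
E
python3 - <<'E'
from bush import *
w=get_image("wrist");brass(w)
t=get_image("top");brass(t)
s=get_image("scene");brass(s)
P=cloud(w);hsv=cv2.cvtColor(w["color"],cv2.COLOR_RGB2HSV).astype(int)
m=(hsv[...,0]<14)&(hsv[...,1]>110)&(hsv[...,2]>120)&(P[...,0]>.46)&(P[...,0]<.56)&(P[...,2]>.012);Q=P[m]
print(m.sum(),np.median(Q[:,2]),cv2.boxPoints(cv2.minAreaRect(Q[:,:2].astype(np.float32))))
for u,v in((310,170),(334,170)):print(ptz(w,u,v,.026))
m=(P[...,2]>.006)&(P[...,2]<.0105)&(abs(P[...,0]-.56)<.08)&(abs(P[...,1]+.14)<.065)&(w["color"].min(2)>120);Q=P[m];print(cv2.minAreaRect(Q[:,:2].astype(np.float32)),np.median(Q[:,2]))
E
```

```text
ellipse ((321.65478515625, 43.898353576660156), (29.63001823425293, 33.79862976074219), 0.05975532531738281) -> [ 0.5743 -0.1452  0.056 ]
ellipse ((395.7496337890625, 271.5875549316406), (10.153615951538086, 10.727104187011719), 136.8615264892578) -> [ 0.5746 -0.1441  0.056 ]
ellipse ((287.006103515625, 182.209716796875), (13.823092460632324, 37.551273345947266), 44.83143615722656) -> [ 0.5425 -0.1425  0.056 ]
2279 0.025821124820935515 [[ 0.468  -0.1487]
 [ 0.4715 -0.1725]
 [ 0.5574 -0.1597]
 [ 0.5539 -0.1359]]
[ 0.4674 -0.1498  0.026 ]
[ 0.4709 -0.1735  0.026 ]
((0.5616372227668762, -0.14683274924755096), (0.09835660457611084, 0.08979371935129166), 8.431732177734375) 0.007791915751885592
```

Emit:
{"name": "move_arm", "arguments": {
  "moves": [
    [1, 0.3, 0.3, 4.5, 0],
    [1, 0, 0, 4.5, 0],
    [1, 0, 0, 4.5, 0],
    [1, 0, 0, 4.3, 0],
    [1, 0, 0, 3.5, 0],
    [1, 0, 0, 0, 0]
  ]
}}

```text
t: 4.35
tcp_pos: [0.4373, -0.1711, 0.028]
eef_rot: [3.127, 0.231, 0.01]
ft_force: [-0.5, 0.1, 0.4]
gripper_width: 0.0002
```

```bash
python3 - <<'E'
from h import *
to([.4865,-.158,.027],8.5)
save(get_image("scene"),"s2.png");w=get_image("wrist");save(w,"w2.png")
E
```

```text
t 4.35 tcp [ 0.4373 -0.1711  0.028 ] x [0.9891 0.147  0.0062] z [ 0.0071 -0.006  -1.    ] F [-0.485   0.0774  0.357 ] w 0.0002 q7 -1.2518917809258614
shift cm [ 5.0566 -0.5756  0.1266] n>= 0.8145260271428041
yaw of tool x 8.45563443647849
twist units -0.008873112704301888
```

View pics/w2.png

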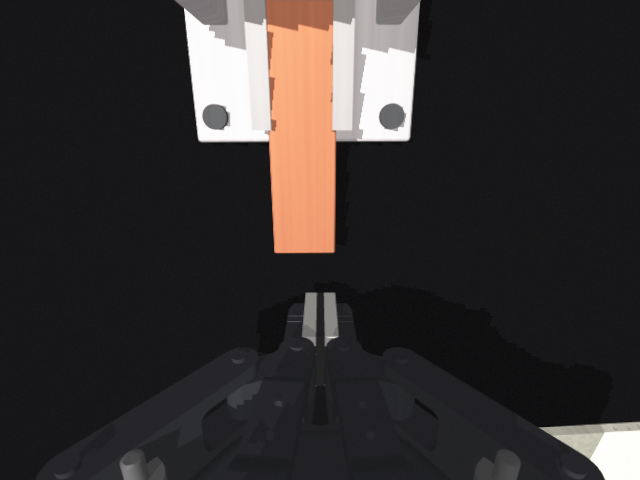

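The coupon's end shows at (305,252) and the fingers at (320,315), so I'm about 6 mm off to the right. I'll correct that and push.

Emit:
{"name": "move_arm", "arguments": {
  "moves": [
    [1, 0, -0.6, 0.1, 0],
    [1, 1.2, 0, 0, 0],
    [1, 1.2, 0, 0, 0],
    [1, 1.0, 0, 0, 0],
    [1, 0.7, 0, 0, 0]
  ]
}}

```text
t: 5.08
tcp_pos: [0.4835, -0.1604, 0.0341]
eef_rot: [3.121, 0.229, 0.024]
ft_force: [-3.1, -0.2, -0.4]
gripper_width: -0.0
```

```bash
python3 - <<'E'
from h import *
to([.4865,-.158,.027],8.5)
w=get_image("wrist");save(w,"w3.png")
E
```

```text
t 5.08 tcp [ 0.4835 -0.1604  0.0341] x [0.9891 0.1463 0.0141] z [ 0.016  -0.0114 -0.9998] F [-3.1397 -0.1829 -0.3516] w -0.0 q7 -1.3189098900693972
shift cm [ 0.3268 -0.2057  0.7156] n>= 0.1300940799648703
yaw of tool x 8.415791724930477
twist units -0.0168416550139046
```

View pics/w3.png

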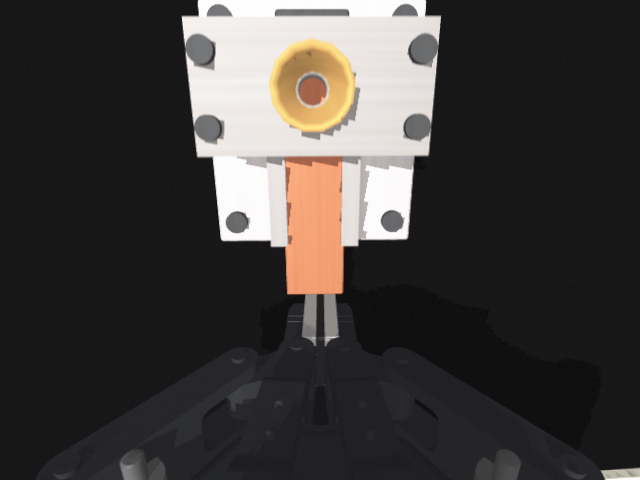

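The fingers are on the coupon's end and it is nearly home, but the tool has drifted up. I'll back off, lower it, then push on in small steps.

Emit:
{"name": "move_arm", "arguments": {
  "moves": [
    [1, -0.4, 0, 0, 0],
    [1, 0, 0, 0.8, 0],
    [1, 0.3, 0, 0.1, 0],
    [1, 0.3, 0, 0.1, 0],
    [1, 0.2, 0, 0.05, 0]
  ]
}}

```text
t: 5.75
tcp_pos: [0.4875, -0.16, 0.0231]
eef_rot: [3.121, 0.229, 0.022]
ft_force: [-9.9, -1.0, 7.4]
gripper_width: -0.0001
```

```bash
python3 - <<'E'
from h import *
to([.4865,-.158,.027],8.5)
E
```

```text
t 5.75 tcp [ 0.4875 -0.16    0.0231] x [0.9892 0.1461 0.0131] z [ 0.0149 -0.0114 -0.9998] F [-9.9384 -1.0062  7.3868] w -0.0001 q7 -1.3312948001018095
shift cm [-0.0689 -0.2097 -0.3983] n>= 0.07285766166481623
yaw of tool x 8.399868033270476
twist units -0.020026393345904836
```

Emit:
{"name": "move_arm", "arguments": {
  "moves": [
    [1, 0.2, 0, -0.1, 0],
    [1, 0.2, 0, 0, 0]
  ]
}}

```text
t: 6.0
tcp_pos: [0.4875, -0.1601, 0.0227]
eef_rot: [3.122, 0.227, 0.009]
ft_force: [-8.7, 0.4, 6.9]
gripper_width: 0.0004
```

```bash
python3 - <<'E'
from h import *
to([.4865,-.158,.027],8.5)
w=get_image("wrist");save(w,"w4.png")
E
```

```text
t 6.0 tcp [ 0.4875 -0.1601  0.0227] x [0.9895 0.1445 0.0048] z [ 0.0065 -0.0113 -0.9999] F [-8.7407  0.3696  6.9338] w 0.0004 q7 -1.3351877065014852
shift cm [-0.0711 -0.2131 -0.4322] n>= 0.07793529403152458
yaw of tool x 8.309174557315158
twist units -0.038165088536968386
```

View pics/w4.png

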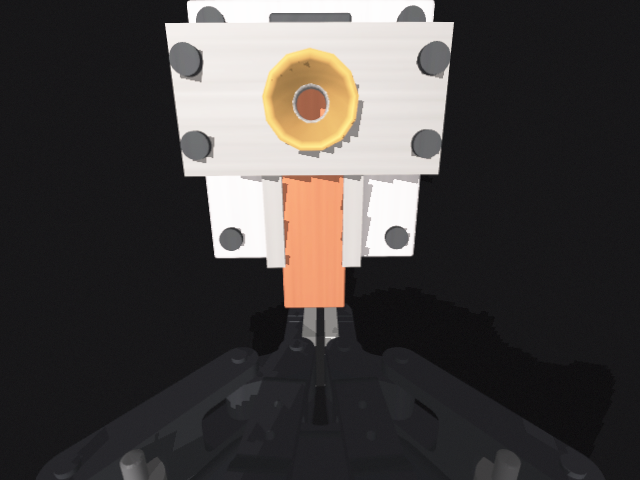

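The push stalls at about 9 N with no movement, so the coupon is home, its end at (314,306). I'll retreat and check the overhang from above.

Emit:
{"name": "move_arm", "arguments": {
  "moves": [
    [1, -0.6, 0, 0, 0],
    [1, -1.0, 0, -0.5, 0],
    [1, 0, 0, -3, 0],
    [1, 0, 0, -4.5, 0],
    [1, 0, 0, -5, 0],
    [1, 0, 0, -5, 0],
    [1, 0, 0, -2.5, 0],
    [1, 0, 0, 0, 0]
  ]
}}

```text
t: 7.05
tcp_pos: [0.4678, -0.1599, 0.2364]
eef_rot: [3.12, 0.228, 0.016]
ft_force: [-0.7, -0.6, -0.5]
gripper_width: 0.0001
```

```bash
cat > coup.py <<'E'
from bush import *
def coup(w):
    P=cloud(w);hsv=cv2.cvtColor(w["color"],cv2.COLOR_RGB2HSV).astype(int)
    m=(hsv[...,0]<14)&(hsv[...,1]>110)&(hsv[...,2]>120)&(P[...,0]>.46)&(P[...,0]<.56)&(abs(P[...,1]+.15)<.04)&(P[...,2]>.012)&(P[...,2]<.04)
    Q=P[m];b=cv2.boxPoints(cv2.minAreaRect(Q[:,:2].astype(np.float32)));b=b[np.argsort(b[:,0])]
    f=b[:2].mean(0);print("front",f,"z",np.median(Q[:,2]));return f
E
python3 - <<'E'
from coup import *
to([.6073,.1513,.22],40)
w=get_image("wrist");save(w,"w5.png");f=coup(w);e=brass(w);b=ptz(w,*e[0],.056)[:2];print("dist",np.linalg.norm(b-f))
E
```

```text
t 7.05 tcp [ 0.4678 -0.1599  0.2364] x [0.9894 0.1452 0.0093] z [ 0.0112 -0.0124 -0.9999] F [-0.6778 -0.6057 -0.4559] w 0.0001 q7 -1.209416334521233
shift cm [ 18.3034 -28.7896   1.4144] n>= 5.4631453587363366
yaw of tool x 8.35194400009396
twist units -6.329611199981208
front [ 0.4977 -0.1562] z 0.025843470021546244
ellipse ((317.0425720214844, 91.38886260986328), (29.324228286743164, 31.767616271972656), 173.83380126953125) -> [ 0.5743 -0.1451  0.056 ]
dist 0.077399796006635
```

View pics/w5.png

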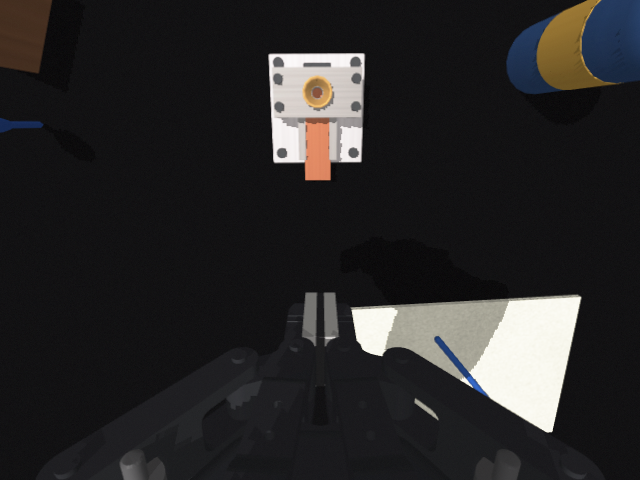

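Bush to coupon end measures 77.4 mm against the nominal 78, so the coupon is home. The bush sits at (0.5744, -0.145). Now over to the punch, with the gripper open.

```bash
cat >> h.py <<'E'
def plan(p,yaw,n):
    o,M=st();y=np.degrees(np.arctan2(M[1,0],M[0,0]));tw=-(yaw-y)/5/n;d=(np.array(p)-o["tcp_pos"])/n
    for i in range(n):
        A=M@R.from_rotvec([0,0,np.radians(5*tw*i)]).as_matrix();print(np.round(A.T@d*100,2),round(tw,2))
E
python3 - <<'E'
from h import *
plan([.607,.151,.23],40,9)
E
```

```text
t 7.1 tcp [ 0.4673 -0.1598  0.2352] x [0.9894 0.1452 0.0076] z [ 0.0095 -0.0117 -0.9999] F [ 0.3598 -0.5194 -0.1679] w -0.0004 q7 -1.2095857063778792
[ 2.04 -3.19  0.03] -0.7
[ 2.23 -3.06  0.03] -0.7
[ 2.41 -2.92  0.03] -0.7
[ 2.59 -2.77  0.03] -0.7
[ 2.75 -2.6   0.03] -0.7
[ 2.91 -2.43  0.03] -0.7
[ 3.05 -2.25  0.03] -0.7
[ 3.18 -2.05  0.03] -0.7
[ 3.3  -1.85  0.03] -0.7
```

Emit:
{"name": "move_arm", "arguments": {
  "moves": [
    [0, 2.0, -3.2, 0, -0.7],
    [0, 2.2, -3.1, 0, -0.7],
    [0, 2.4, -2.9, 0, -0.7],
    [0, 2.6, -2.8, 0, -0.7],
    [0, 2.8, -2.6, 0, -0.7],
    [0, 2.9, -2.4, 0, -0.7],
    [0, 3.1, -2.2, 0, -0.7],
    [0, 3.2, -2.0, 0, -0.7],
    [0, 3.2, -1.9, 0, -0.7],
    [0, 0, 0, 0, 0]
  ]
}}

```text
t: 8.35
tcp_pos: [0.6009, 0.1587, 0.2142]
eef_rot: [2.94, 1.092, -0.026]
ft_force: [0.3, -1.2, -0.2]
gripper_width: 0.0856
```

```bash
cat > cap.py <<'E'
from h import *
def cap(w,x0=.607,y0=.151,zc=.146):
    hsv=cv2.cvtColor(w["color"],cv2.COLOR_RGB2HSV).astype(int);P=cloud(w)
    m=((hsv[...,0]<8)|(hsv[...,0]>172))&(hsv[...,1]>170)&(hsv[...,2]>90)&(abs(P[...,2]-zc)<.004)&(np.hypot(P[...,0]-x0,P[...,1]-y0)<.04)
    c=cv2.convexHull(np.argwhere(m)[:,::-1].astype(np.int32));e=cv2.minEnclosingCircle(c)
    print("cap",m.sum(),e,ptz(w,*e[0],zc),"mean",P[m].mean(0))
E
python3 - <<'E'
from cap import *
to([.607,.151,.10],40)
w=get_image("wrist");save(w,"w6.png");cap(w)
P=cloud(w);m=(abs(P[...,2]-.08)<.004)&(abs(P[...,0]-.607)<.065)&(abs(P[...,1]-.151)<.065);print(m.sum(),cv2.minAreaRect(P[m][:,:2].astype(np.float32)))
E
```

```text
t 8.35 tcp [0.6009 0.1587 0.2142] x [ 0.7572  0.653  -0.0176] z [-0.0137 -0.011  -0.9998] F [ 0.2891 -1.2369 -0.2317] w 0.0856 q7 -1.3650817513158722
shift cm [ 0.1572  0.9844 11.4144] n>= 1.8332501679051947
yaw of tool x 40.772147347442925
twist units 0.1544294694885849
cap 58 ((336.0, 255.5), 11.10190200805664) [0.6099 0.1535 0.146 ] mean [0.6107 0.1552 0.1441]
8221 ((0.6057299375534058, 0.15048086643218994), (0.08097295463085175, 0.08039018511772156), 73.91534423828125)
```

View pics/w6.png

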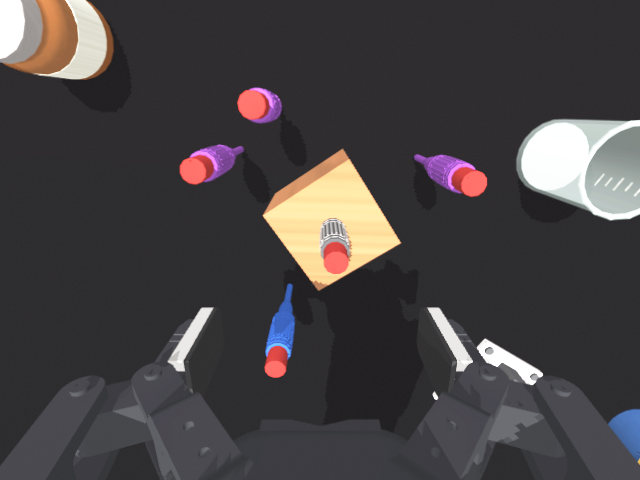

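The wrist view shows the dark punch's cap at (336,258), centred between the open jaws at (200,340) and (440,340). The look-alikes are clear of the fingers. I'll line up and go down.

Emit:
{"name": "move_arm", "arguments": {
  "moves": [
    [0, 0.1, 0.5, 0, 0],
    [0, 0.1, 0.5, 0, 0.1],
    [0, 0, 0, 2.5, 0],
    [0, 0, 0, 2, 0],
    [0, 0, 0, 0, 0]
  ]
}}

```text
t: 9.02
tcp_pos: [0.6097, 0.1417, 0.1671]
eef_rot: [2.947, 1.057, -0.029]
ft_force: [-0.1, -0.7, -0.4]
gripper_width: 0.085
```

```bash
python3 - <<'E'
from cap import *
to([.607,.151,.102],40)
w=get_image("wrist");save(w,"w7.png")
E
```

```text
t 9.03 tcp [0.6097 0.1417 0.1671] x [ 0.7719  0.6354 -0.0212] z [-0.0141 -0.0163 -0.9998] F [-0.118  -0.7269 -0.3533] w 0.085 q7 -1.375537259879275
shift cm [ 0.5154 -0.9129  6.4981] n>= 1.0531462827258007
yaw of tool x 39.462029081301004
twist units -0.10759418373979912
```

View pics/w7.png

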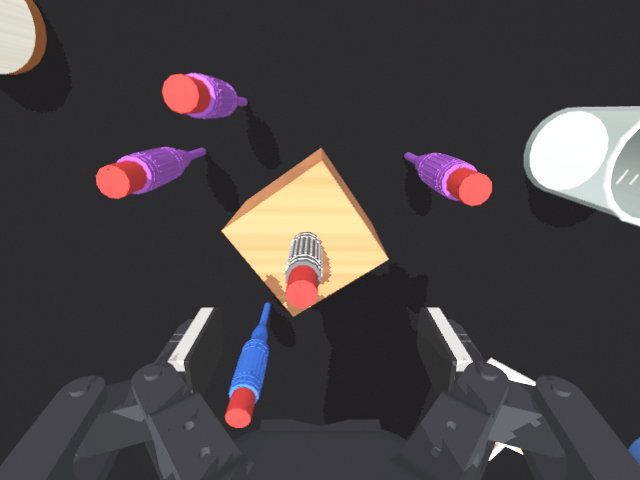

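Emit:
{"name": "move_arm", "arguments": {
  "moves": [
    [0, 0.5, -0.9, 0, 0]
  ]
}}

```text
t: 9.2
tcp_pos: [0.6092, 0.151, 0.1691]
eef_rot: [2.948, 1.053, -0.025]
ft_force: [0.1, 0.5, 0.7]
gripper_width: 0.085
```

```bash
python3 - <<'E'
from cap import *
o,_=st();print(o["qvel"])
E
```

```text
t 9.2 tcp [0.6092 0.151  0.1691] x [ 0.7737  0.6332 -0.0188] z [-0.0111 -0.0161 -0.9998] F [0.0768 0.4635 0.7065] w 0.085 q7 -1.393394858616191
[-0.1297  0.0137 -0.0297 -0.0124  0.0082  0.0084 -0.1462]
```

Emit:
{"name": "move_arm", "arguments": {
  "moves": [
    [0, 0, 0, 0, 0]
  ]
}}

```text
t: 9.32
tcp_pos: [0.6091, 0.1528, 0.1702]
eef_rot: [2.947, 1.056, -0.022]
ft_force: [1.2, -0.2, 0.1]
gripper_width: 0.0858
```

```bash
python3 - <<'E'
from cap import *
o,_=st();print(o["qvel"])
to([.607,.151,.102],40)
E
```

```text
t 9.32 tcp [0.6091 0.1528 0.1702] x [ 0.7726  0.6347 -0.0171] z [-0.0098 -0.015  -0.9998] F [ 1.1966 -0.2234  0.1173] w 0.0858 q7 -1.393755909748722
[ 0.0139 -0.0064  0.0164 -0.0132  0.0043  0.0071  0.0062]
t 9.32 tcp [0.6091 0.1528 0.1702] x [ 0.7726  0.6347 -0.0171] z [-0.0098 -0.015  -0.9998] F [ 1.1966 -0.2234  0.1173] w 0.0858 q7 -1.393755909748722
shift cm [-0.1649 -0.0297  6.8276] n>= 1.0927420206009786
yaw of tool x 39.403924596201584
twist units -0.11921508075968319
```

Emit:
{"name": "move_arm", "arguments": {
  "moves": [
    [0, -0.15, 0, 2, 0],
    [0, 0, 0, 2, 0],
    [0, 0, 0, 1.5, 0],
    [0, 0, 0, 0.3, 0]
  ]
}}

```text
t: 9.82
tcp_pos: [0.6086, 0.1521, 0.1122]
eef_rot: [2.946, 1.057, -0.016]
ft_force: [-0.6, -0.3, 0.4]
gripper_width: 0.0857
```

```bash
python3 - <<'E'
from cap import *
to([.607,.151,.102],40)
w=get_image("wrist");save(w,"w8.png")
E
```

```text
t 9.82 tcp [0.6086 0.1521 0.1122] x [ 0.7721  0.6354 -0.0137] z [-0.0059 -0.0143 -0.9999] F [-0.6336 -0.3456  0.4223] w 0.0857 q7 -1.4163742210504722
shift cm [-0.1808 -0.0284  1.021 ] n>= 0.16596403204296745
yaw of tool x 39.45148227386307
twist units -0.10970354522738575
```

View pics/w8.png

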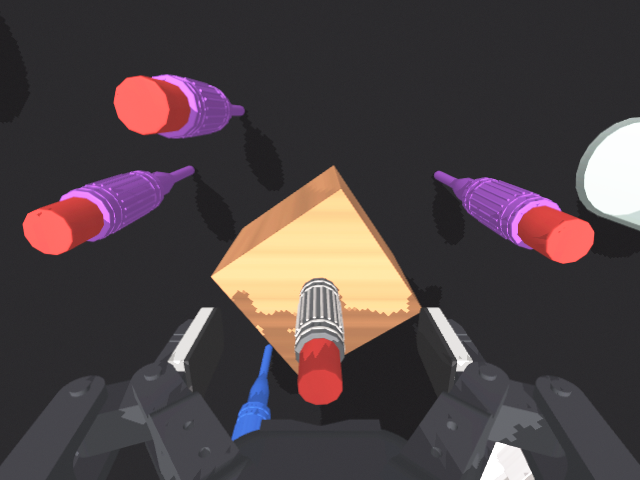

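```bash
python3 - <<'E'
from cap import *
w=get_image("wrist")
print(proj(w,[.607,.151,.146]),ptz(w,320,381,.146),proj(w,[.607,.151,.08]), proj(w,[.607,.151,.128]))
P=cloud(w);print(w["z_map"][370:392:5,312:330:6],P[376,320],P[381,320])
E
```

```text
[320.2766 385.7996] [0.6085 0.1524 0.146 ] [319.1082 292.1564] [319.8517 351.7605]
[[0.1157 0.1161 0.1162]
 [0.1162 0.1162 0.1164]
 [0.1174 0.1168 0.1164]
 [0.1182 0.1184 0.1181]
 [0.1191 0.1189 0.1178]] [0.6102 0.1537 0.146 ] [0.6083 0.1522 0.1456]
```

Emit:
{"name": "move_arm", "arguments": {
  "moves": [
    [0, -0.1, 0, 0.7, 0],
    [0, 0, 0, 0.4, 0],
    [0, 0, 0, 0.1, 0]
  ]
}}

```text
t: 10.3
tcp_pos: [0.6091, 0.1517, 0.1018]
eef_rot: [2.946, 1.056, -0.011]
ft_force: [0.2, -0.2, 1.0]
gripper_width: 0.0854
```

```bash
python3 - <<'E'
from cap import *
to([.607,.151,.102],40)
E
```

```text
t 10.3 tcp [0.6091 0.1517 0.1018] x [ 0.7723  0.6351 -0.0104] z [-0.0026 -0.0133 -0.9999] F [ 0.2384 -0.1531  1.0249] w 0.0854 q7 -1.420982489455451
shift cm [-0.2013 -0.0788 -0.0215] n>= 0.034756377338408764
yaw of tool x 39.43336219632896
twist units -0.11332756073420854
```

Emit:
{"name": "move_arm", "arguments": {
  "moves": [
    [1, 0, 0, 0.1, 0],
    [1, 0, 0, 0.1, 0],
    [1, 0, 0, 0.1, 0],
    [1, 0, 0, 0.1, 0],
    [1, 0, 0, 0.1, 0],
    [1, 0, 0, 0.1, 0]
  ],
  "squeeze": 80
}}

```text
t: 11.05
tcp_pos: [0.6094, 0.1519, 0.0985]
eef_rot: [2.946, 1.056, -0.008]
ft_force: [-4.0, -1.6, 8.4]
gripper_width: 0.0175
```

```bash
python3 - <<'E'
from cap import *
o,_=to([.607,.151,.102],40) or st()
w=get_image("wrist");save(w,"w9.png")
E
```

```text
t 11.05 tcp [0.6094 0.1519 0.0985] x [ 0.7724  0.6351 -0.0092] z [-0.0006 -0.0136 -0.9999] F [-4.0378 -1.5714  8.4195] w 0.0175 q7 -1.4236611596243645
shift cm [-0.247  -0.0835 -0.3518] n>= 0.07006154550144565
yaw of tool x 39.43041196281615
twist units -0.11391760743676968
t 11.05 tcp [0.6094 0.1519 0.0985] x [ 0.7724  0.6351 -0.0092] z [-0.0006 -0.0136 -0.9999] F [-4.0378 -1.5714  8.4195] w 0.0175 q7 -1.4236611596243645
```

View pics/w9.png

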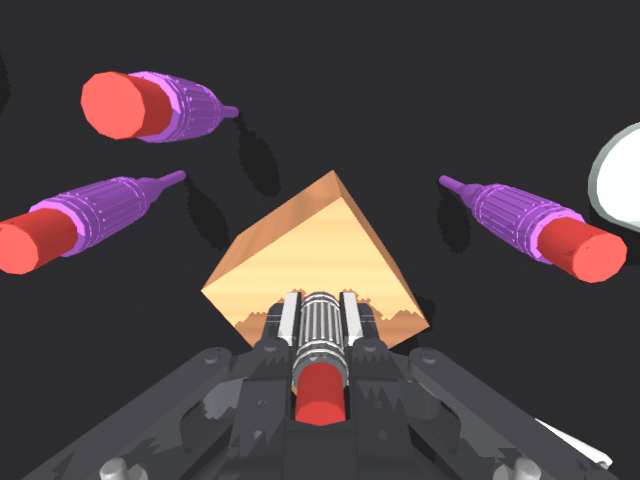

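The punch is gripped: opening 17.5 mm, and the sleeve shows between the pads at (320,320). Lifting it straight up.

Emit:
{"name": "move_arm", "arguments": {
  "moves": [
    [1, 0, 0, -1, 0],
    [1, 0, 0, -2, 0],
    [1, 0, 0, -2, 0],
    [1, 0, 0, -2, 0],
    [1, 0, 0, -2, 0],
    [1, 0, 0, -2, 0],
    [1, 0, 0, -0.5, 0],
    [1, 0, 0, 0.1, 0]
  ]
}}

```text
t: 12.1
tcp_pos: [0.61, 0.1545, 0.2233]
eef_rot: [2.945, 1.057, -0.0]
ft_force: [-0.4, -0.0, -0.8]
gripper_width: 0.0176
```

```bash
python3 - <<'E'
from cap import *
s=get_image("scene");save(s,"s3.png");cv2.imwrite("pics/s3c.png",cv2.resize(s["color"][130:330,300:500],None,fx=3,fy=3)[...,::-1])
plan([.5745,-.1445,.22],8.5,9)
E
```

```text
t 12.15 tcp [0.6099 0.1544 0.2228] x [ 0.7718  0.6358 -0.0049] z [ 0.0034 -0.0118 -0.9999] F [-0.695   0.0382 -1.1576] w 0.0174 q7 -1.3769241034683857
[-2.41  2.31  0.07] 0.69
[-2.27  2.45  0.07] 0.69
[-2.12  2.59  0.07] 0.69
[-1.96  2.71  0.07] 0.69
[-1.79  2.82  0.07] 0.69
[-1.62  2.92  0.07] 0.69
[-1.44  3.02  0.07] 0.69
[-1.26  3.1   0.07] 0.69
[-1.07  3.17  0.07] 0.69
```

View pics/s3c.png

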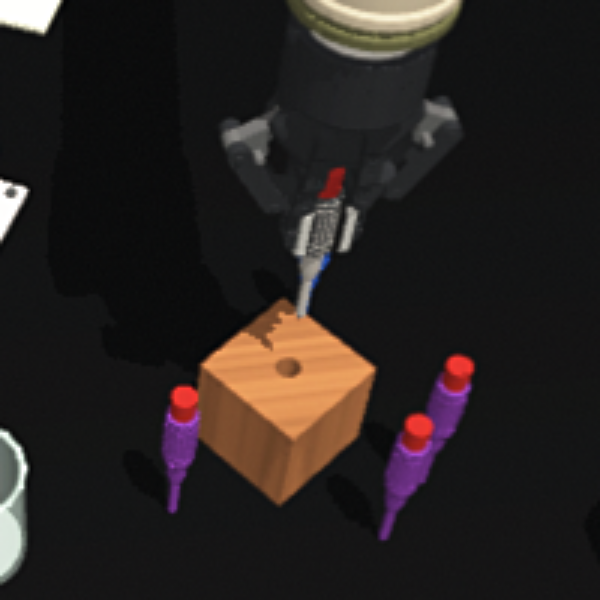

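The punch is clear of the block, the hole showing at (288,367) in the crop. Now across to the jig.

Emit:
{"name": "move_arm", "arguments": {
  "moves": [
    [1, -2.4, 2.3, 0.1, 0.7],
    [1, -2.3, 2.4, 0.1, 0.7],
    [1, -2.1, 2.6, 0.1, 0.7],
    [1, -2.0, 2.7, 0.1, 0.7],
    [1, -1.8, 2.8, 0.1, 0.7],
    [1, -1.6, 2.9, 0.1, 0.7],
    [1, -1.4, 3.0, 0.1, 0.7],
    [1, -1.1, 2.6, 0.1, 0.6],
    [1, -0.8, 1.8, 0.1, 0.6],
    [1, 0, 0, 0, 0]
  ]
}}

```text
t: 13.4
tcp_pos: [0.5657, -0.1324, 0.2067]
eef_rot: [3.125, 0.22, -0.02]
ft_force: [0.3, -0.0, -1.7]
gripper_width: 0.0172
```

```bash
python3 - <<'E'
from bush import *
to([.5745,-.1445,.17],8.5)
for c in("scene","top","wrist"):
    s=get_image(c);save(s,c+"4.png")
    for q in("punch_tip","bush_mouth","block_hole","punch"):print(c,q,search_frame(c,q)[:2])
s=get_image("scene");cv2.imwrite("pics/s4c.png",cv2.resize(s["color"][90:240,200:350],None,fx=4,fy=4)[...,::-1])
E
```

```text
t 13.4 tcp [ 0.5657 -0.1324  0.2067] x [ 0.9901  0.1398 -0.0134] z [-0.0122 -0.0094 -0.9999] F [ 0.2742 -0.007  -1.6662] w 0.0172 q7 -1.381155647732792
shift cm [0.7556 1.2981 3.6715] n>= 0.6346997732746583
yaw of tool x 8.03449151047047
twist units -0.09310169790590592
scene punch_tip []
scene bush_mouth [{'point': [279.3, 205.9], 'score': 0.7}]
scene block_hole [{'point': [281.9, 145.6], 'score': 0.75}, {'point': [393.5, 264.4], 'score': 0.72}]
scene punch [{'point': [407.3, 213.4], 'score': 0.89}, {'point': [360.4, 271.7], 'score': 0.86}]
top punch_tip []
top bush_mouth [{'point': [379.6, 287.5], 'score': 0.73}]
top block_hole []
top punch [{'point': [217.8, 259.0], 'score': 0.67}, {'point': [219.5, 235.3], 'score': 0.47}]
wrist punch_tip [{'point': [28.6, 11.7], 'score': 0.75}, {'point': [324.5, 356.1], 'score': 0.72}]
wrist bush_mouth [{'point': [331.9, 204.0], 'score': 0.69}]
wrist block_hole [{'point': [30.5, 129.0], 'score': 0.96}, {'point': [321.4, 359.1], 'score': 0.68}]
wrist punch [{'point': [320.7, 357.7], 'score': 0.87}, {'point': [21.8, 244.2], 'score': 0.71}]
```

View pics/s4c.png

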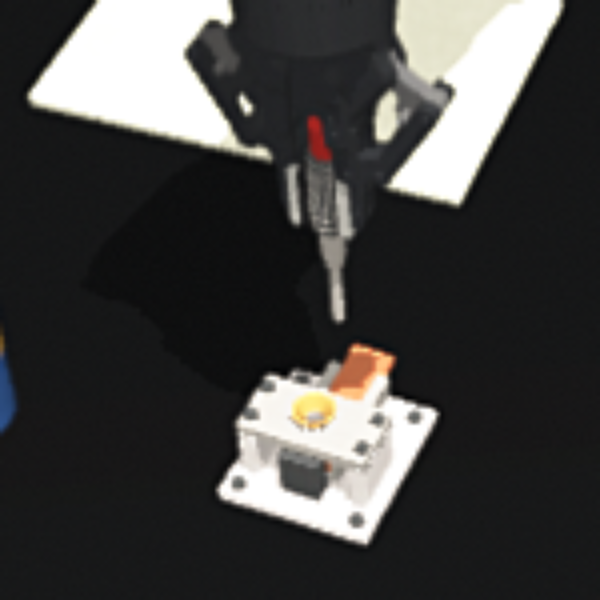

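View pics/wrist4.png

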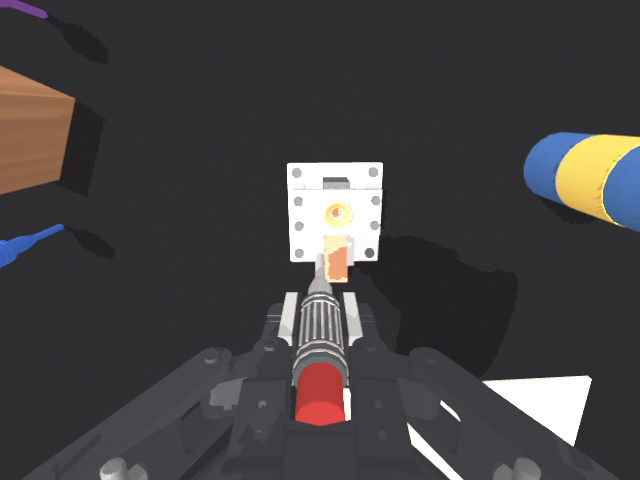

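```bash
python3 - <<'E'
from bush import *
o,M=st()
s=get_image("scene");w=get_image("wrist")
tz=o["tcp_pos"][2]-.0885
p=o["tcp_pos"]+M@[0,0,.0885];print("nominal tip",p,"proj scene",proj(s,p),"wrist",proj(w,p))
print("scene ptz",ptz(s,284.5,169.5,tz))
brass(w)
cv2.imwrite("pics/w4c.png",cv2.resize(w["color"][190:310,260:400],None,fx=5,fy=5,interpolation=2)[...,::-1])
cv2.imwrite("pics/s4d.png",cv2.resize(s["color"][140:210,250:330],None,fx=8,fy=8,interpolation=2)[...,::-1])
E
```

```text
t 14.2 tcp [ 0.5662 -0.1306  0.2072] x [ 0.9896  0.1432 -0.0124] z [-0.0112 -0.0091 -0.9999] F [-0.2892  1.0066 -1.3991] w 0.0173 q7 -1.3806631278287007
nominal tip [ 0.5652 -0.1314  0.1187] proj scene [284.0498 170.4001] wrist [319.3223 250.7077]
scene ptz [ 0.5626 -0.1321  0.1187]
ellipse ((334.8819885253906, 212.75172424316406), (18.49704933166504, 21.902570724487305), 65.97713470458984) -> [ 0.5761 -0.1435  0.056 ]
```

View pics/w4c.png

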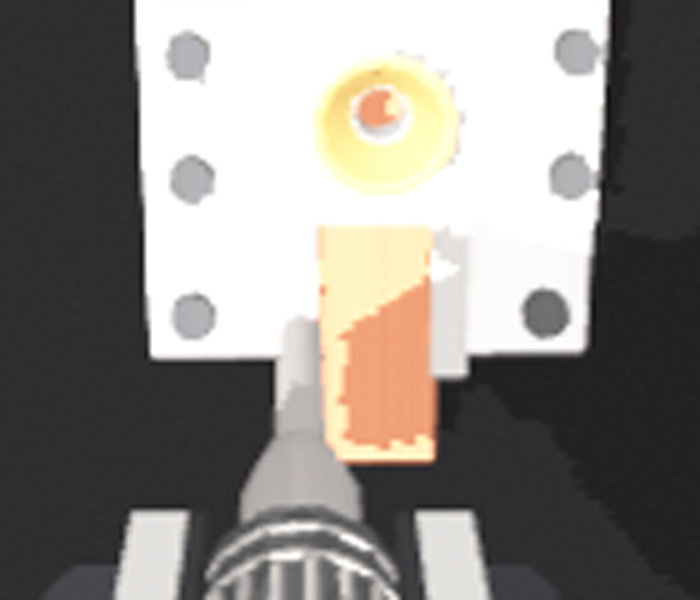

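View pics/s4d.png

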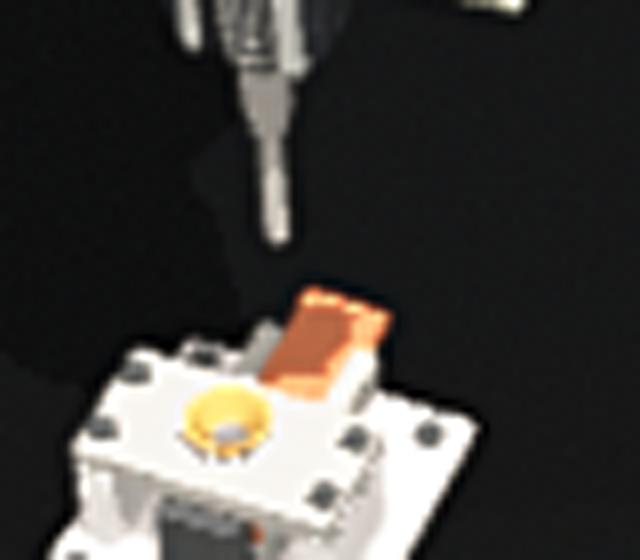

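Emit:
{"name": "move_arm", "arguments": {
  "moves": [
    [1, 0.5, 0.7, 0, 0],
    [1, 0.3, 0.5, 1, 0],
    [1, 0, 0, 1.5, 0],
    [1, 0, 0, 0.8, 0],
    [1, 0, 0, 0.2, 0]
  ]
}}

```text
t: 14.92
tcp_pos: [0.5756, -0.1429, 0.1685]
eef_rot: [3.126, 0.224, -0.021]
ft_force: [0.4, 0.2, -1.6]
gripper_width: 0.0177
```

```bash
cat > look.py <<'E'
from bush import *
import sys
n=sys.argv[1]
o,M=st();s=get_image("scene");w=get_image("wrist")
p=o["tcp_pos"]+M@[-.0022,0,.0885];print("pred tip",p,"scene",proj(s,p),"wrist",proj(w,p))
b=[.5745,-.1448,.056];print("bush proj scene",proj(s,b),"wrist",proj(w,b))
print("need tip->bush tool cm",M.T@(np.array([b[0],b[1],p[2]])-p)*100)
cv2.imwrite(f"pics/{n}w.png",cv2.resize(w["color"][190:310,260:400],None,fx=5,fy=5,interpolation=2)[...,::-1])
cv2.imwrite(f"pics/{n}s.png",cv2.resize(s["color"][150:220,250:330],None,fx=8,fy=8,interpolation=2)[...,::-1])
E
python3 look.py l1
```

```text
t 14.93 tcp [ 0.5756 -0.1429  0.1685] x [ 0.9897  0.1426 -0.0141] z [-0.013  -0.0087 -0.9999] F [ 0.3834  0.233  -1.6415] w 0.0177 q7 -1.3783260196895741
pred tip [ 0.5723 -0.144   0.08  ] scene [278.3243 183.0207] wrist [319.4484 253.6921]
bush proj scene [278.1413 191.0893] wrist [320.7674 238.7073]
need tip->bush tool cm [ 0.2059  0.1142 -0.0021]
```

View pics/l1w.png

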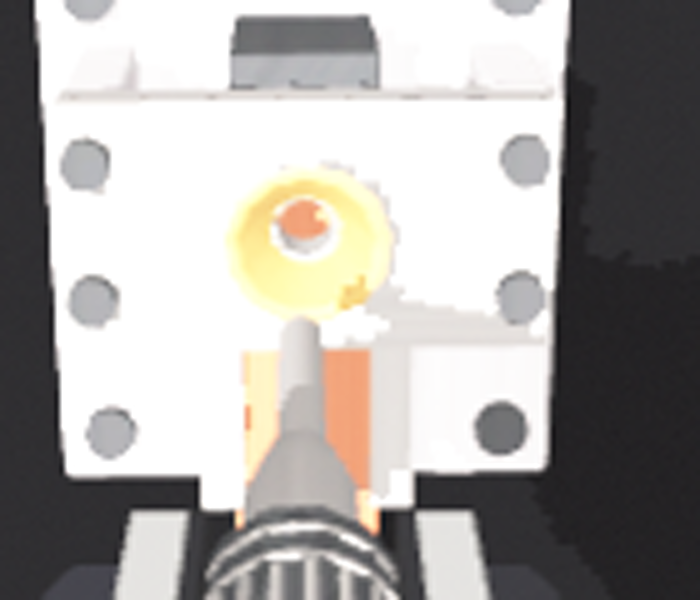

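View pics/l1s.png

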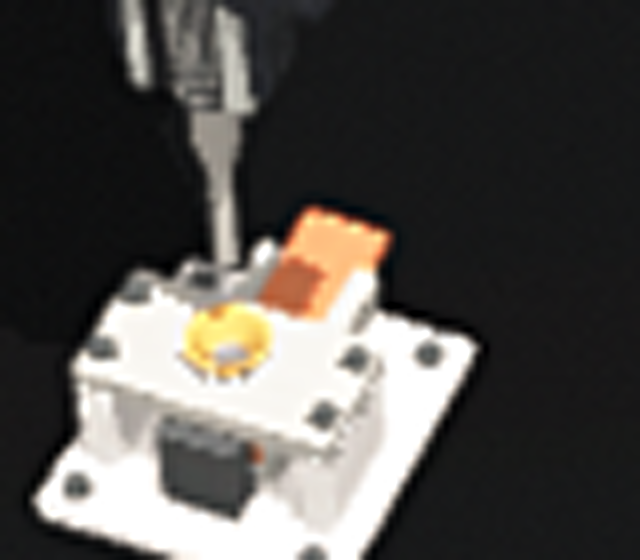

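In the wrist crop the tip is at (300,318) and the bush mouth at (312,243), so the needed shift is about +2.5 mm in tool x and +1.7 mm in y. I'll shift, then lower into the flare.

Emit:
{"name": "move_arm", "arguments": {
  "moves": [
    [1, 0.22, 0.15, 0.1, 0],
    [1, 0, 0, 0.6, 0],
    [1, 0, 0, 0.6, 0],
    [1, 0, 0, 0.3, 0]
  ]
}}

```text
t: 15.52
tcp_pos: [0.5789, -0.1441, 0.1534]
eef_rot: [3.125, 0.224, -0.017]
ft_force: [0.3, 0.9, -1.6]
gripper_width: 0.0174
```

```bash
python3 look.py l2
```

```text
t 15.53 tcp [ 0.5789 -0.1441  0.1534] x [ 0.9897  0.1429 -0.0113] z [-0.01   -0.0095 -0.9999] F [ 0.2857  0.9167 -1.5751] w 0.0174 q7 -1.3829569532870274
pred tip [ 0.5758 -0.1453  0.0649] scene [277.3503 188.6245] wrist [319.4466 253.6914]
bush proj scene [278.1413 191.0893] wrist [318.3952 250.5317]
need tip->bush tool cm [-0.1262 -0.0672  0.0009]
```

View pics/l2w.png

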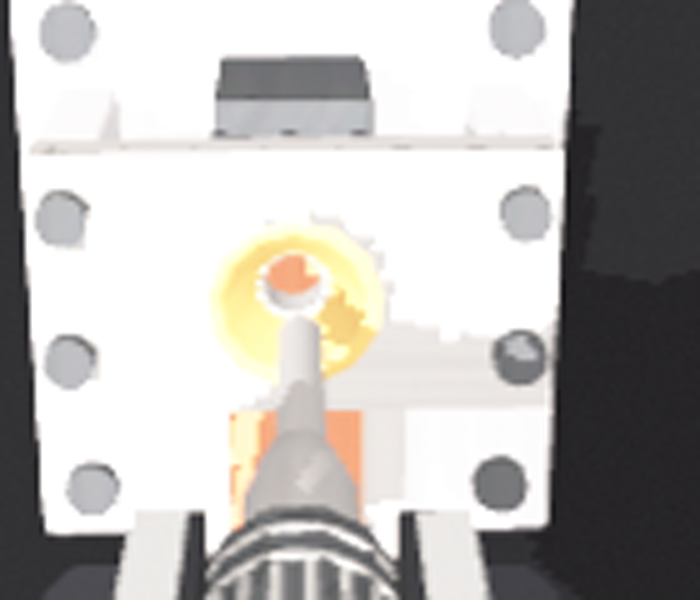

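View pics/l2s.png

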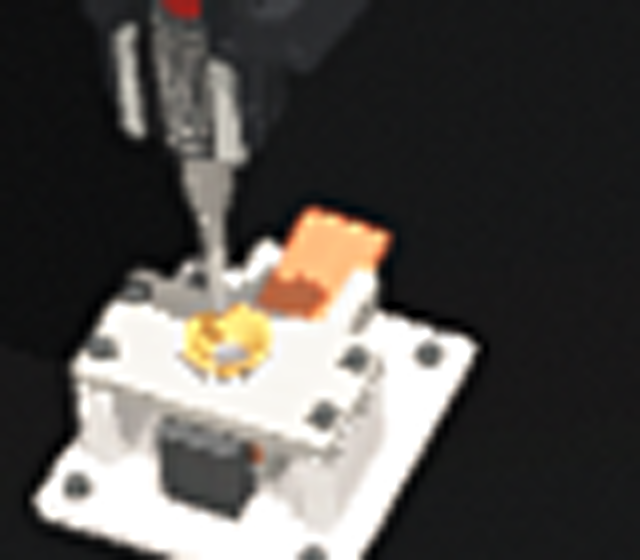

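The tip (299,322) is lined up over the mouth (299,304). I'll lower it into the bush while watching the force.

Emit:
{"name": "move_arm", "arguments": {
  "moves": [
    [1, 0, 0, 0.6, 0],
    [1, 0, 0, 0.6, 0],
    [1, 0, 0, 0.3, 0]
  ]
}}

```text
t: 16.0
tcp_pos: [0.5788, -0.1443, 0.1377]
eef_rot: [3.125, 0.224, -0.016]
ft_force: [-0.9, -0.3, -0.2]
gripper_width: 0.0175
```

```bash
python3 look.py l3
```

```text
t 16.0 tcp [ 0.5788 -0.1443  0.1377] x [ 0.9897  0.1428 -0.0111] z [-0.0098 -0.0095 -0.9999] F [-0.8999 -0.2827 -0.1957] w 0.0175 q7 -1.3881827966020026
pred tip [ 0.5758 -0.1455  0.0492] scene [277.7603 193.4384] wrist [319.4818 253.6517]
bush proj scene [278.1413 191.0893] wrist [318.2793 259.2081]
need tip->bush tool cm [-0.1161 -0.0848  0.0006]
```

View pics/l3w.png

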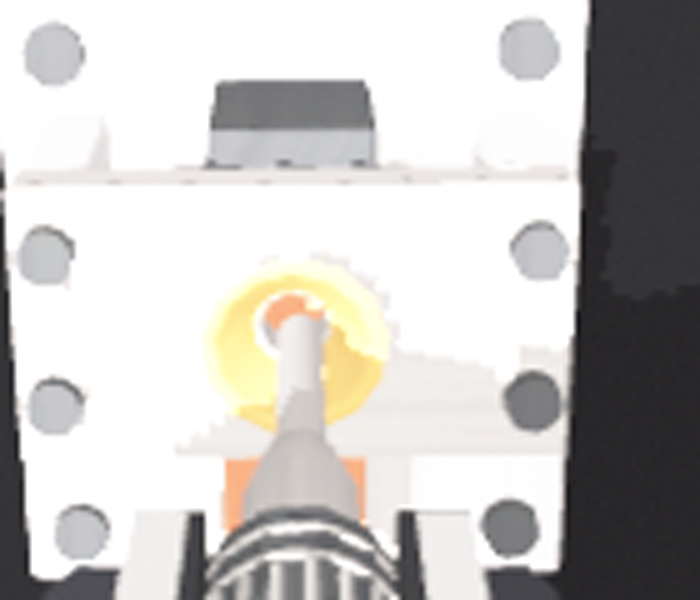

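Emit:
{"name": "move_arm", "arguments": {
  "moves": [
    [1, -0.03, -0.1, 0.1, 0],
    [1, 0, 0, 0.4, 0],
    [1, 0, 0, 0.4, 0]
  ]
}}

```text
t: 16.48
tcp_pos: [0.5786, -0.1433, 0.1288]
eef_rot: [3.124, 0.224, -0.015]
ft_force: [1.1, 0.3, -1.0]
gripper_width: 0.017
```

```bash
python3 look.py l4
```

```text
t 16.48 tcp [ 0.5786 -0.1433  0.1288] x [ 0.9897  0.1429 -0.0102] z [-0.0089 -0.0097 -0.9999] F [ 1.0855  0.3139 -0.9823] w 0.017 q7 -1.3929131991520194
pred tip [ 0.5756 -0.1445  0.0403] scene [278.4246 196.2662] wrist [319.502  253.5928]
bush proj scene [278.1413 191.0893] wrist [319.9144 264.6486]
need tip->bush tool cm [-0.1146  0.0132  0.0013]
```

View pics/l4w.png

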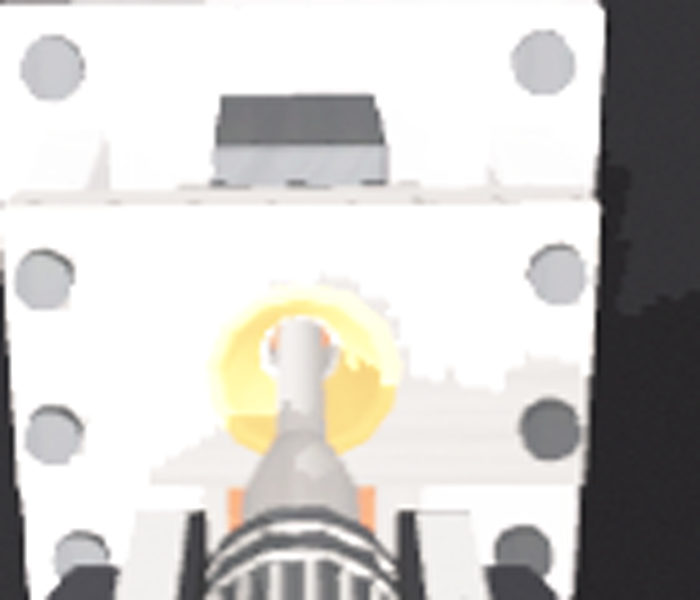

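The plunger is centred in the hole with no side load. About 14 mm remains to the coupon.

Emit:
{"name": "move_arm", "arguments": {
  "moves": [
    [1, 0, 0, 0.4, 0],
    [1, 0, 0, 0.4, 0],
    [1, 0, 0, 0.25, 0]
  ]
}}

```text
t: 16.95
tcp_pos: [0.5782, -0.1435, 0.1173]
eef_rot: [3.125, 0.224, -0.016]
ft_force: [0.3, -0.3, -1.2]
gripper_width: 0.0177
```

```bash
python3 - <<'E'
from h import *
st()
E
```

```text
t 16.95 tcp [ 0.5782 -0.1435  0.1173] x [ 0.9897  0.1428 -0.0109] z [-0.0097 -0.0095 -0.9999] F [ 0.2783 -0.3127 -1.2325] w 0.0177 q7 -1.3968878553610178
```

Emit:
{"name": "move_arm", "arguments": {
  "moves": [
    [1, 0, 0, 0.25, 0],
    [1, 0, 0, 0.2, 0]
  ]
}}

```text
t: 17.2
tcp_pos: [0.5784, -0.1435, 0.1128]
eef_rot: [3.125, 0.225, -0.016]
ft_force: [-1.5, 0.3, 3.9]
gripper_width: 0.0176
```

Emit:
{"name": "move_arm", "arguments": {
  "moves": [
    [1, 0, 0, 0.2, 0]
  ]
}}

```text
t: 17.32
tcp_pos: [0.5786, -0.1435, 0.1113]
eef_rot: [3.124, 0.224, -0.014]
ft_force: [-3.1, 1.2, 5.7]
gripper_width: 0.0177
```

Emit:
{"name": "move_arm", "arguments": {
  "moves": [
    [1, 0, 0, 0.2, 0]
  ]
}}

```text
t: 17.45
tcp_pos: [0.5788, -0.1435, 0.11]
eef_rot: [3.124, 0.224, -0.014]
ft_force: [-3.3, 0.5, 8.0]
gripper_width: 0.0176
```

Emit:
{"name": "move_arm", "arguments": {
  "moves": [
    [1, -0.03, 0, 0.15, 0]
  ]
}}

```text
t: 17.58
tcp_pos: [0.5788, -0.1435, 0.1094]
eef_rot: [3.124, 0.225, -0.012]
ft_force: [-3.8, 1.1, 8.2]
gripper_width: 0.0175
```

Emit:
{"name": "move_arm", "arguments": {
  "moves": [
    [1, -0.03, 0, 0.15, 0]
  ]
}}

```text
t: 17.7
tcp_pos: [0.5788, -0.1435, 0.1089]
eef_rot: [3.123, 0.225, -0.011]
ft_force: [-2.2, 0.8, 8.9]
gripper_width: 0.0174
```

Emit:
{"name": "move_arm", "arguments": {
  "moves": [
    [1, -0.03, 0, 0.2, 0]
  ]
}}

```text
t: 17.82
tcp_pos: [0.5788, -0.1435, 0.1081]
eef_rot: [3.123, 0.225, -0.009]
ft_force: [-3.9, 0.5, 10.3]
gripper_width: 0.0176
```

Emit:
{"name": "move_arm", "arguments": {
  "moves": [
    [1, -0.03, 0, 0.2, 0]
  ]
}}

```text
t: 17.95
tcp_pos: [0.5788, -0.1434, 0.1074]
eef_rot: [3.122, 0.225, -0.008]
ft_force: [-4.5, 0.9, 10.4]
gripper_width: 0.0178
```

Emit:
{"name": "move_arm", "arguments": {
  "moves": [
    [1, -0.03, 0, 0.2, 0]
  ]
}}

```text
t: 18.08
tcp_pos: [0.5788, -0.1434, 0.1067]
eef_rot: [3.122, 0.225, -0.006]
ft_force: [-4.7, 1.4, 11.5]
gripper_width: 0.0174
```

Emit:
{"name": "move_arm", "arguments": {
  "moves": [
    [1, -0.03, 0, 0.2, 0]
  ]
}}

```text
t: 18.2
tcp_pos: [0.5787, -0.1434, 0.1061]
eef_rot: [3.121, 0.225, -0.005]
ft_force: [-3.8, 0.6, 11.3]
gripper_width: 0.0173
```

Emit:
{"name": "move_arm", "arguments": {
  "moves": [
    [1, 0, 0, 0.2, 0]
  ],
  "squeeze": 110
}}

```text
t: 18.32
tcp_pos: [0.5787, -0.1434, 0.1052]
eef_rot: [3.121, 0.225, -0.005]
ft_force: [-3.6, 0.9, 7.4]
gripper_width: 0.0169
```

```bash
python3 - <<'E'
from h import *
st();w=get_image("wrist");save(w,"w10.png");st();s=get_image("scene");cv2.imwrite("pics/s10.png",cv2.resize(s["color"][150:220,250:330],None,fx=8,fy=8,interpolation=2)[...,::-1]);st()
E
```

```text
t 18.32 tcp [ 0.5787 -0.1434  0.1052] x [ 0.9897  0.1433 -0.0038] z [-0.0019 -0.013  -0.9999] F [-3.6467  0.881   7.3948] w 0.0169 q7 -1.4039149167755183
t 18.38 tcp [ 0.5786 -0.1434  0.1049] x [ 0.9897  0.1433 -0.0041] z [-0.0022 -0.013  -0.9999] F [-3.6381  0.5674  6.077 ] w 0.0174 q7 -1.40395628530473
t 18.43 tcp [ 0.5785 -0.1434  0.1047] x [ 0.9897  0.1433 -0.0042] z [-0.0024 -0.0129 -0.9999] F [-2.6933  0.3576  4.7253] w 0.017 q7 -1.40393224312491
```

View pics/w10.png

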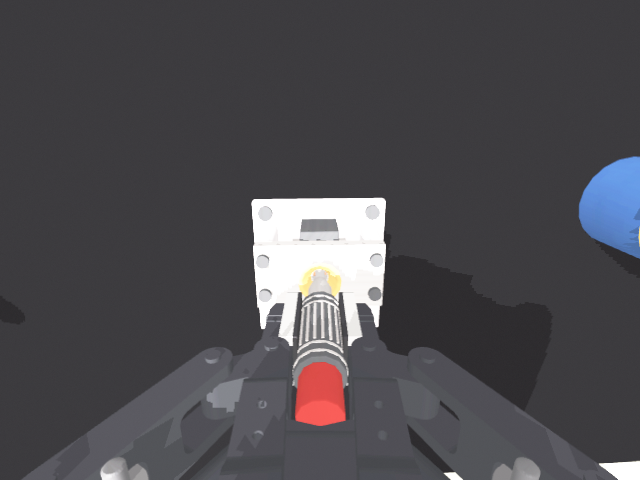

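View pics/s10.png

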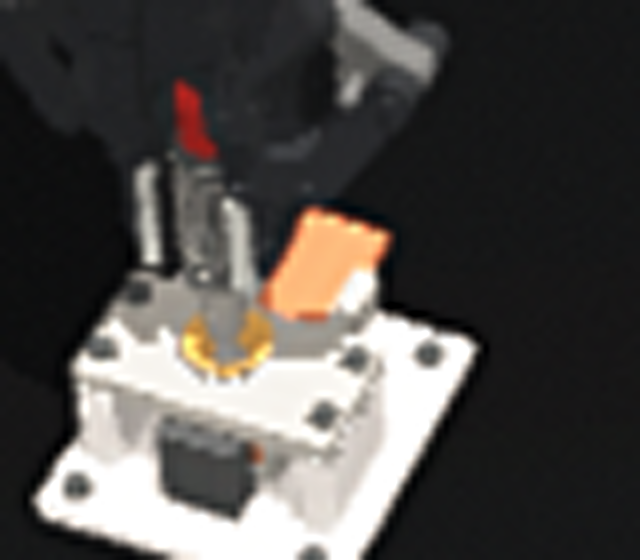

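The force fell from 11.3 to 4.7 N while the tool was still moving down. The sleeve hasn't moved in the grip either (ring at row 292, cap to 420, as before). So the punch has tripped, and I'm easing off and lifting straight out.

Emit:
{"name": "move_arm", "arguments": {
  "moves": [
    [1, 0, 0, -0.6, 0],
    [1, 0, 0, -1, 0],
    [1, 0, 0, -1.5, 0],
    [1, 0, 0, -2, 0],
    [1, 0, 0, -2, 0],
    [1, 0, 0, -2, 0],
    [1, 0, 0, -1.2, 0],
    [1, 0, 0, 0, 0]
  ],
  "squeeze": 80
}}

```text
t: 19.42
tcp_pos: [0.5792, -0.1419, 0.2143]
eef_rot: [3.12, 0.225, -0.002]
ft_force: [0.3, 0.2, -1.5]
gripper_width: 0.0169
```

```bash
python3 - <<'E'
from coup import *
plan([.607,.151,.225],40,9)
for c in("wrist","scene","top"):
    w=get_image(c)
    try: coup(w)
    except Exception as e: print(e)
    if c=="scene":
        cv2.imwrite("pics/s11.png",cv2.resize(w["color"][100:240,230:370],None,fx=4,fy=4,interpolation=2)[...,::-1])
        # hole
        print(search_frame("scene","block_hole")[:2])
        cv2.imwrite("pics/s11h.png",cv2.resize(w["color"][220:310,350:440],None,fx=7,fy=7,interpolation=2)[...,::-1])
    if c=="top":
        cv2.imwrite("pics/t11h.png",cv2.resize(w["color"][220:290,230:300],None,fx=8,fy=8,interpolation=2)[...,::-1])
E
```

```text
t 19.43 tcp [ 0.5792 -0.1419  0.2143] x [ 0.9896  0.1436 -0.0023] z [-0.0004 -0.0131 -0.9999] F [ 0.2759  0.1761 -1.4743] w 0.0169 q7 -1.3685756463406127
[ 0.77 -3.17 -0.16] -0.71
[ 0.97 -3.12 -0.16] -0.71
[ 1.16 -3.06 -0.16] -0.71
[ 1.34 -2.98 -0.16] -0.71
[ 1.52 -2.89 -0.16] -0.71
[ 1.7  -2.79 -0.16] -0.71
[ 1.87 -2.68 -0.16] -0.71
[ 2.03 -2.56 -0.16] -0.71
[ 2.18 -2.43 -0.16] -0.71
front [ 0.5058 -0.1472] z 0.02604025472257121
front [ 0.4978 -0.157 ] z 0.025082325128567007
[{'point': [394.3, 260.1], 'score': 0.68}, {'point': [272.6, 136.4], 'score': 0.19}]
front [ 0.4978 -0.1465] z 0.027188294934021306
```

View pics/s11.png

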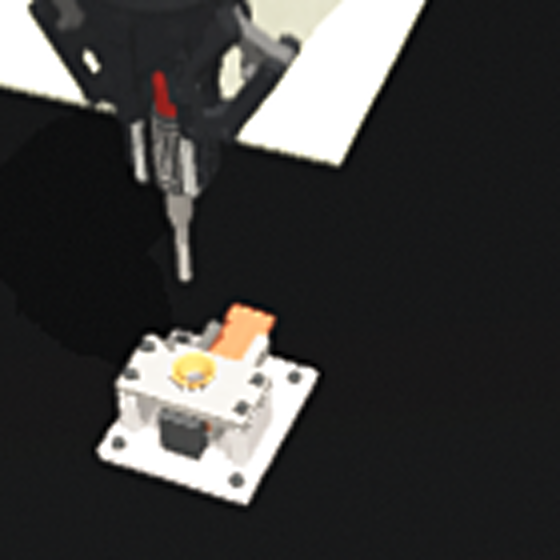

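View pics/s11h.png

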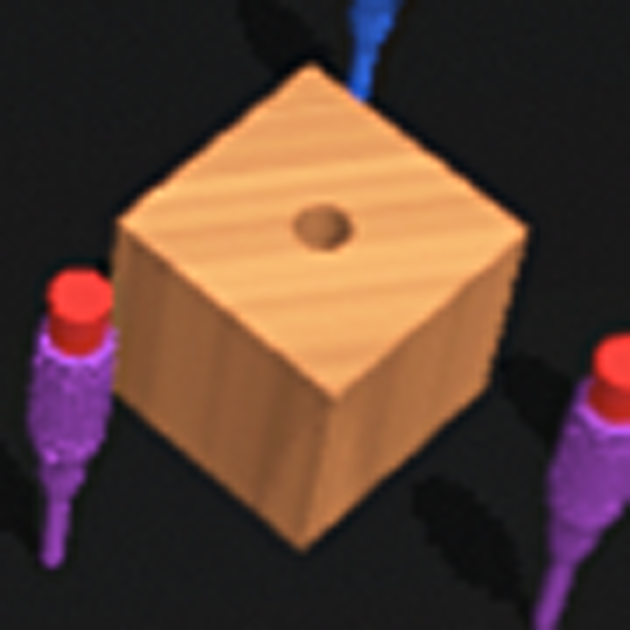

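View pics/t11h.png

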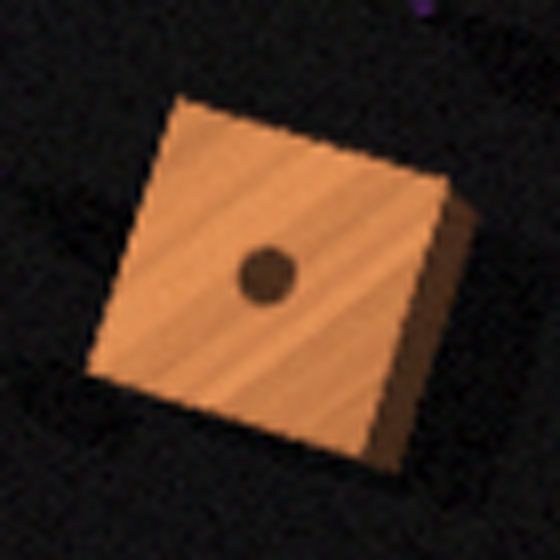

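The coupon end still measures (0.498, -0.157), unchanged, so it is home. The plunger has sprung back out, tip at (183,278). The best put-back target is the TCP position at the grasp, (0.6094, 0.1519). Heading to the block.

Emit:
{"name": "move_arm", "arguments": {
  "moves": [
    [1, 0.8, -3.2, -0.1, -0.7],
    [1, 1.0, -3.1, -0.1, -0.7],
    [1, 1.2, -3.1, -0.1, -0.7],
    [1, 1.3, -3.0, -0.1, -0.7],
    [1, 1.5, -2.9, -0.1, -0.7],
    [1, 1.7, -2.8, -0.1, -0.7],
    [1, 1.9, -2.7, -0.1, -0.7],
    [1, 1.8, -2.2, 0, -0.7],
    [1, 1.5, -1.5, 0, -0.7],
    [1, 0, 0, 0, 0]
  ]
}}

```text
t: 20.88
tcp_pos: [0.599, 0.1617, 0.2123]
eef_rot: [2.925, 1.136, -0.02]
ft_force: [0.1, 0.3, -1.1]
gripper_width: 0.0172
```

```bash
python3 - <<'E'
from h import *
to([.6094,.1519,.19],39.4)
s=get_image("scene");t=get_image("top")
print("hole top",ptz(t,263.4,254.5,.08),"scene",ptz(s,396.1,252.4,.08))
E
```

```text
t 20.88 tcp [0.599  0.1617 0.2123] x [ 0.7379  0.6747 -0.0131] z [-0.0104 -0.008  -0.9999] F [ 0.1062  0.2699 -1.109 ] w 0.0172 q7 -1.3434785348490692
shift cm [0.1392 1.4255 2.2253] n>= 0.42342708535340673
yaw of tool x 42.43757269338418
twist units 0.6075145386768369
hole top [0.606  0.1507 0.08  ] scene [0.609  0.1523 0.08  ]
```

Emit:
{"name": "move_arm", "arguments": {
  "moves": [
    [1, 0.1, 0.6, 0.3, 0.5],
    [1, 0.1, 0.5, 0.4, 0],
    [1, 0, 0, 0.3, 0],
    [1, 0, 0, 0.1, 0]
  ]
}}

```text
t: 21.48
tcp_pos: [0.6099, 0.1462, 0.2001]
eef_rot: [2.954, 1.047, -0.021]
ft_force: [1.0, 0.4, -1.3]
gripper_width: 0.017
```

```bash
cat > look2.py <<'E'
from h import *
import sys
n=sys.argv[1]
o,M=st();w=get_image("wrist");s=get_image("scene")
p=o["tcp_pos"]+M@[-.0022,0,.0885];h=[.6075,.1515,.08]
print("pred tip",p,"scene",proj(s,p),"wrist",proj(w,p),"hole proj s",proj(s,h),"w",proj(w,h))
print("need tip->hole tool cm",M.T@(np.array([h[0],h[1],p[2]])-p)*100)
# grasp reference tip: TCP .6094,.1519,.0985
print("yaw",np.degrees(np.arctan2(M[1,0],M[0,0])),"tcp to ref",M.T@(np.array([.6094,.1519,.0985])-o["tcp_pos"])*100)
cv2.imwrite(f"pics/{n}w.png",cv2.resize(w["color"][190:310,260:400],None,fx=5,fy=5,interpolation=2)[...,::-1])
cv2.imwrite(f"pics/{n}s.png",cv2.resize(s["color"][200:290,350:440],None,fx=7,fy=7,interpolation=2)[...,::-1])
E
python3 look2.py b1
```

```text
t 21.48 tcp [0.6099 0.1462 0.2001] x [ 0.7767  0.6296 -0.0155] z [-0.0102 -0.012  -0.9999] F [ 1.0255  0.4135 -1.2944] w 0.017 q7 -1.377091828875842
pred tip [0.6073 0.1437 0.1117] scene [394.3185 240.1132] wrist [319.9621 253.517 ] hole proj s [396.0498 251.6639] w [312.0277 231.321 ]
need tip->hole tool cm [ 0.5086 -0.5886 -0.0096]
yaw 39.029826673551334 tcp to ref [ 0.4818 -0.5039 10.1547]
```

View pics/b1w.png

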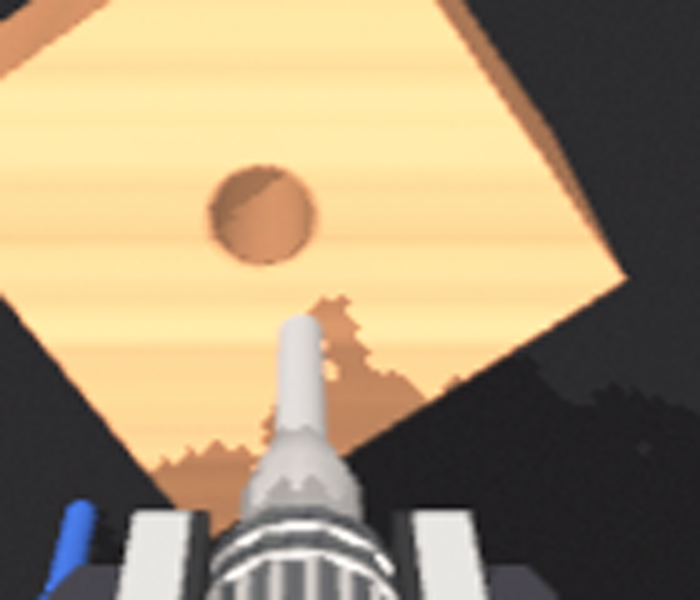

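View pics/b1s.png

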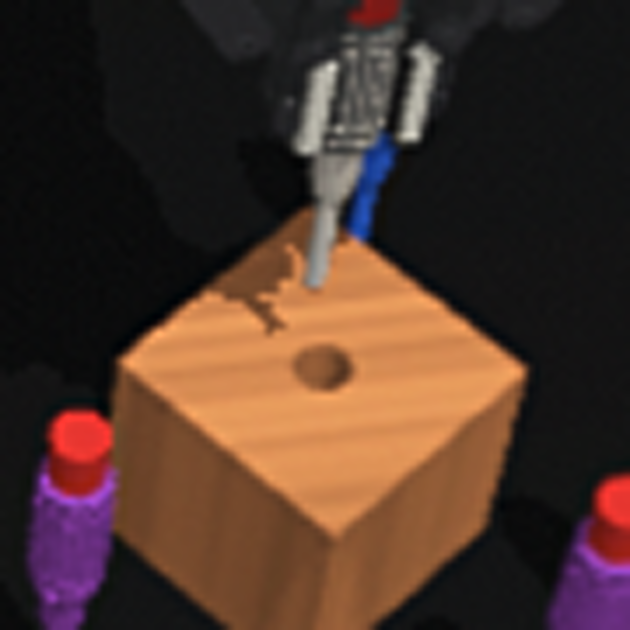

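The hole is at (262,215) and the tip at (300,318) in the wrist crop, so about +4.5 mm in x and -5.5 mm in y is needed.

Emit:
{"name": "move_arm", "arguments": {
  "moves": [
    [1, 0.4, -0.5, 0.1, 0],
    [1, 0, 0, 1.0, 0],
    [1, 0, 0, 0.9, 0],
    [1, 0, 0, 0.2, 0]
  ]
}}

```text
t: 22.08
tcp_pos: [0.6091, 0.1538, 0.1767]
eef_rot: [2.953, 1.05, -0.021]
ft_force: [-0.6, -0.4, -1.4]
gripper_width: 0.0168
```

```bash
python3 look2.py b2
```

```text
t 22.07 tcp [0.6091 0.1538 0.1767] x [ 0.7756  0.6311 -0.0152] z [-0.0101 -0.0117 -0.9999] F [-0.5614 -0.4049 -1.4074] w 0.0168 q7 -1.3961422078417984
pred tip [0.6065 0.1514 0.0883] scene [396.7133 248.7899] wrist [319.9382 253.5176] hole proj s [396.0498 251.6639] w [320.6466 247.9157]
need tip->hole tool cm [ 0.081   0.0527 -0.0011]
yaw 39.13339563567189 tcp to ref [0.018  0.1444 7.8224]
```

View pics/b2w.png

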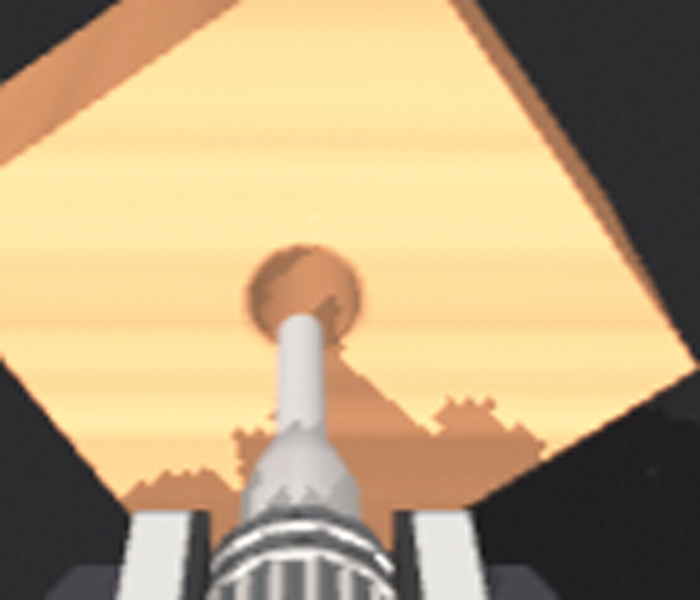

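Nearly aligned: hole at (304,297), tip at (301,318), with 8 mm of height left. Small fix, then into the hole.

Emit:
{"name": "move_arm", "arguments": {
  "moves": [
    [1, 0.05, 0.05, 0.3, 0],
    [1, 0, 0, 0.8, 0],
    [1, 0, 0, 0.8, 0],
    [1, 0, 0, 0.5, 0]
  ]
}}

```text
t: 22.68
tcp_pos: [0.6104, 0.1533, 0.1524]
eef_rot: [2.953, 1.048, -0.018]
ft_force: [0.1, -0.2, -2.0]
gripper_width: 0.0165
```

```bash
python3 look2.py b3
```

```text
t 22.68 tcp [0.6104 0.1533 0.1524] x [ 0.7761  0.6305 -0.0135] z [-0.0082 -0.0113 -0.9999] F [ 0.0782 -0.1854 -2.0049] w 0.0165 q7 -1.4049192025939439
pred tip [0.6079 0.1509 0.0639] scene [394.7154 256.465 ] wrist [319.954 253.535] hole proj s [396.0498 251.6639] w [318.8632 263.1395]
need tip->hole tool cm [ 0.0059 -0.0766 -0.0004]
yaw 39.088139974147815 tcp to ref [-0.0882  0.0246  5.3915]
```

View pics/b3w.png

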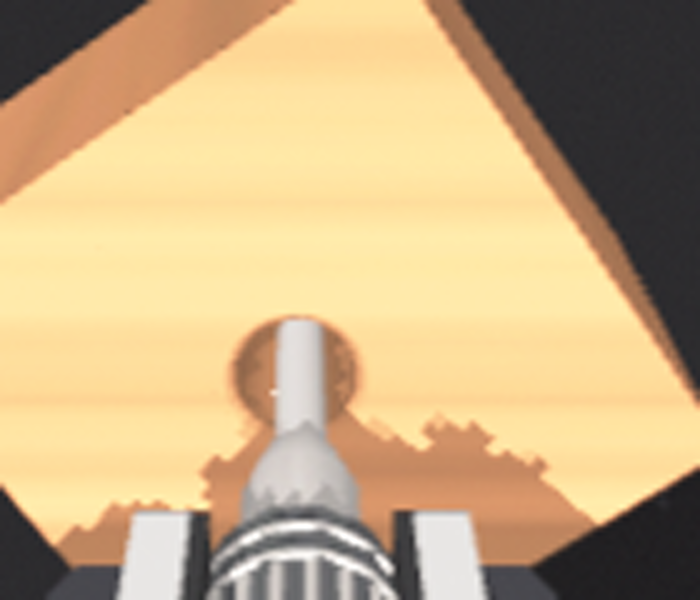

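Emit:
{"name": "move_arm", "arguments": {
  "moves": [
    [1, -0.04, -0.02, 0.6, 0],
    [1, 0, 0, 0.8, 0],
    [1, 0, 0, 0.7, 0]
  ]
}}

```text
t: 23.15
tcp_pos: [0.61, 0.153, 0.1307]
eef_rot: [2.953, 1.048, -0.017]
ft_force: [0.1, -0.1, -1.0]
gripper_width: 0.0173
```

```bash
python3 look2.py b4
```

```text
t 23.15 tcp [0.61   0.153  0.1307] x [ 0.7761  0.6305 -0.0128] z [-0.0075 -0.0111 -0.9999] F [ 0.1387 -0.0619 -1.0011] w 0.0173 q7 -1.4136148827689645
pred tip [0.6076 0.1507 0.0422] scene [393.4654 262.5597] wrist [319.9844 253.5104] hole proj s [396.0498 251.6639] w [319.0913 277.856 ]
need tip->hole tool cm [ 0.0462 -0.0701 -0.0009]
yaw 39.08832897659191 tcp to ref [-0.0733  0.0407  3.2225]
```

View pics/b4w.png

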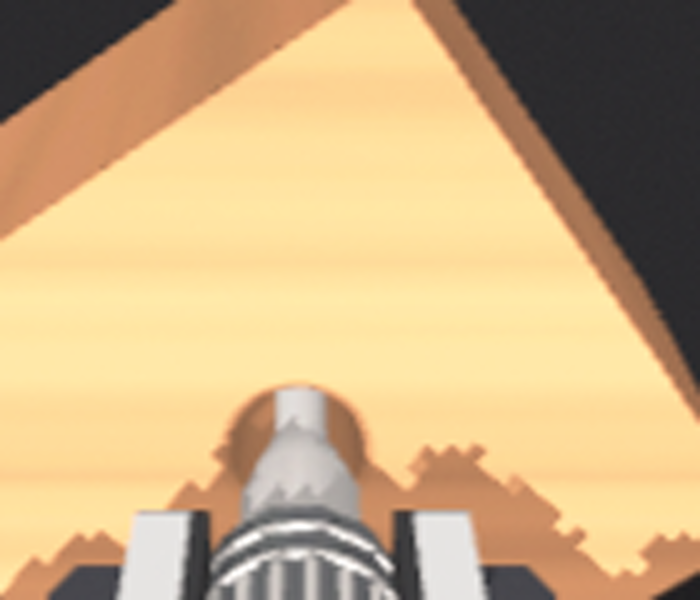

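Well centred in the hole and no contact force. Continuing down.

Emit:
{"name": "move_arm", "arguments": {
  "moves": [
    [1, -0.04, 0, 0.5, 0],
    [1, 0, 0, 0.6, 0],
    [1, 0, 0, 0.6, 0],
    [1, 0, 0, 0.5, 0]
  ]
}}

```text
t: 23.75
tcp_pos: [0.6093, 0.1524, 0.1071]
eef_rot: [2.953, 1.048, -0.018]
ft_force: [-0.6, -0.6, -1.3]
gripper_width: 0.0168
```

```bash
python3 look2.py b5
```

```text
t 23.75 tcp [0.6093 0.1524 0.1071] x [ 0.7761  0.6305 -0.0134] z [-0.0081 -0.0113 -0.9999] F [-0.6401 -0.6246 -1.3381] w 0.0168 q7 -1.4230505212952556
pred tip [0.6068 0.15   0.0187] scene [392.0546 268.738 ] wrist [319.9493 253.4951] hole proj s [396.0498 251.6639] w [319.1127 296.8965]
need tip->hole tool cm [ 0.1443 -0.0708 -0.0022]
yaw 39.092342186440845 tcp to ref [-0.0103  0.047   0.8648]
```

View pics/b5w.png

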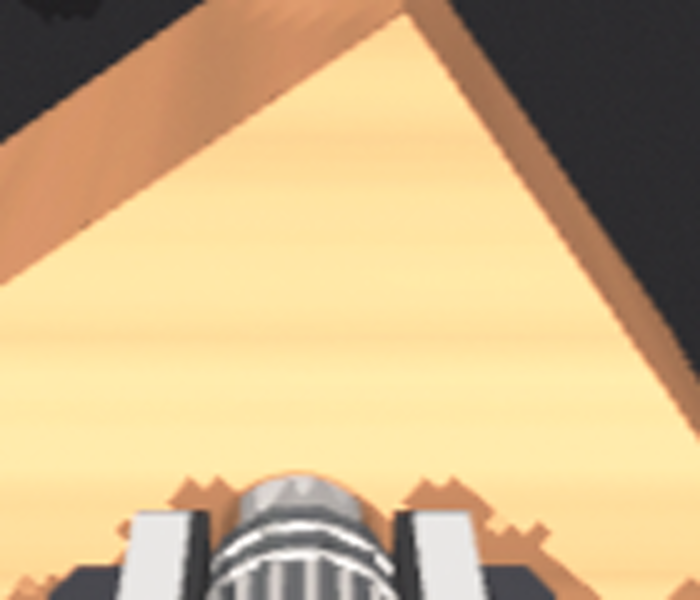

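Emit:
{"name": "move_arm", "arguments": {
  "moves": [
    [1, 0, 0, 0.4, 0],
    [1, 0, 0, 0.3, 0]
  ]
}}

```text
t: 24.1
tcp_pos: [0.6092, 0.1523, 0.0998]
eef_rot: [2.953, 1.048, -0.018]
ft_force: [0.7, -0.2, -1.4]
gripper_width: 0.0169
```

Emit:
{"name": "move_arm", "arguments": {
  "moves": [
    [1, 0, 0, 0.2, 0]
  ]
}}

```text
t: 24.22
tcp_pos: [0.6093, 0.1524, 0.0985]
eef_rot: [2.953, 1.048, -0.018]
ft_force: [-6.1, -2.4, 14.9]
gripper_width: 0.0169
```

Emit:
{"name": "move_arm", "arguments": {
  "moves": [
    [1, 0, 0, 0.15, 0]
  ]
}}

```text
t: 24.35
tcp_pos: [0.6093, 0.1524, 0.0985]
eef_rot: [2.952, 1.048, -0.017]
ft_force: [-7.5, -3.0, 15.0]
gripper_width: 0.0172
```

Seated on its shoulder at z = 0.0985, the same height as at the grasp. Releasing it and withdrawing.

Emit:
{"name": "move_arm", "arguments": {
  "moves": [
    [0.7, 0, 0, -0.02, 0],
    [0.5, 0, 0, 0.05, 0],
    [0.2, 0, 0, 0.05, 0],
    [0, 0, 0, 0, 0],
    [0, 0, 0, 0, 0],
    [0, 0, 0, 0, 0]
  ],
  "squeeze": 20
}}

```text
t: 25.1
tcp_pos: [0.6097, 0.1526, 0.098]
eef_rot: [2.952, 1.048, -0.015]
ft_force: [0.7, 0.3, 0.5]
gripper_width: 0.0852
```

```bash
python3 look2.py b6;python3 - <<'E'
from h import *
save(get_image("wrist"),"w12.png")
E
```

```text
t 25.1 tcp [0.6097 0.1526 0.098 ] x [ 0.7762  0.6304 -0.0119] z [-0.0061 -0.0114 -0.9999] F [0.6705 0.2683 0.5252] w 0.0852 q7 -1.4280987895842914
pred tip [0.6075 0.1502 0.0095] scene [391.4885 271.4968] wrist [319.9789 253.4967] hole proj s [396.0498 251.6639] w [318.7772 307.2884]
need tip->hole tool cm [ 0.0834 -0.1009 -0.0015]
yaw 39.08266524414349 tcp to ref [-0.0702  0.0323 -0.0496]
```

View pics/w12.png

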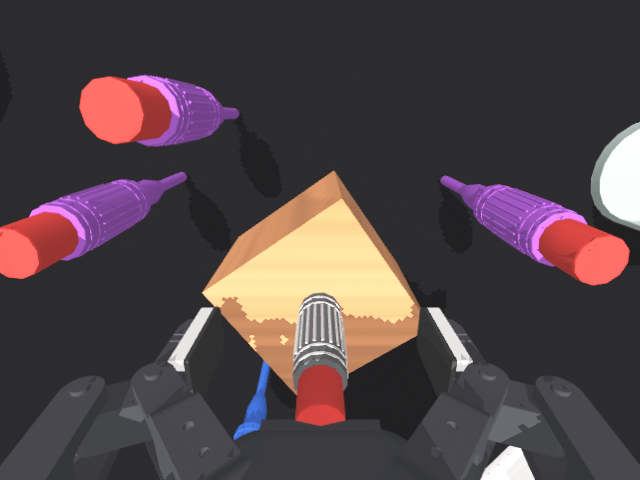

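The punch stands upright in its hole at (320,350), and both jaws are clear of it. Lifting away.

Emit:
{"name": "move_arm", "arguments": {
  "moves": [
    [0, 0, 0, -1.5, 0],
    [0, 0, 0, -2.5, 0],
    [0, 0, 0, -3, 0],
    [0, 0, 0, -3, 0],
    [0, 0, 0, -2, 0],
    [0, 0, 0, 0, 0]
  ]
}}

```text
t: 26.0
tcp_pos: [0.6108, 0.1548, 0.2275]
eef_rot: [2.952, 1.049, -0.009]
ft_force: [-0.6, 0.4, -0.2]
gripper_width: 0.0857
```

```bash
python3 - <<'E'
from coup import *
from cap import cap
st()
w=get_image("wrist");s=get_image("scene");save(s,"sf.png");save(w,"wf.png")
coup(s);cap(s)
for q in("beaker","spray_can","jar"):
    r=search_frame("scene",q)[:1]
    if r: print(q,r[0]["point"])
cv2.imwrite("pics/sfc.png",cv2.resize(s["color"][150:320,240:470],None,fx=3,fy=3,interpolation=2)[...,::-1])
E
```

```text
t 26.0 tcp [0.6108 0.1548 0.2275] x [ 0.7758  0.631  -0.0079] z [-0.0023 -0.0098 -0.9999] F [-0.6043  0.3994 -0.186 ] w 0.0857 q7 -1.3807945238715404
front [ 0.4992 -0.1552] z 0.02505972009502422
cap 49 ((399.4473571777344, 231.8157958984375), 4.081171035766602) [0.6105 0.1514 0.146 ] mean [0.6093 0.1506 0.1447]
beaker [289.0, 294.6]
spray_can [184.0, 166.7]
jar [533.3, 306.8]
```

View pics/sfc.png

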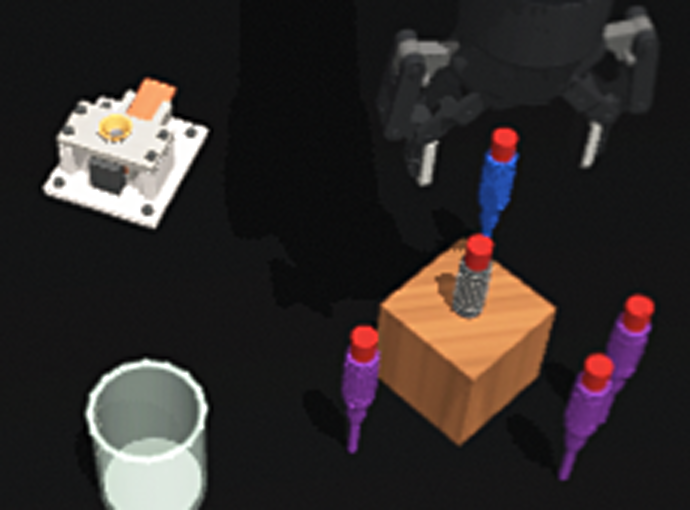

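View pics/wf.png

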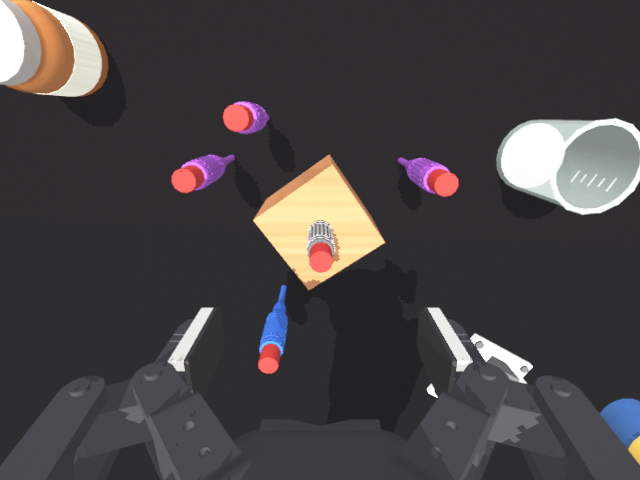

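The punch is back in the block, the coupon is home, and the beaker, can, jar and look-alikes are untouched. Handing in.

```bash
python3 -c "
from rig import close_job
print(close_job())"
```

```text
the job is handed in; nothing more can be done
None
```

The job is done and handed in at about 26 s of the 72 s allowed; no verdict came back.

- **Coupon:** I pushed it home with the closed fingers until it stalled at about 9 N. From the bush to its front end measured 77.4 mm, against 78 mm nominal. Later looks put that end within about 1.5 mm of the same place, inside camera error, so it is still home.
- **Punch:** I pressed it through the bush in small steps, up to a reading of about 11.5 N. The reading then fell from 11.3 to 4.7 N while the tool was still moving down, with no slip in the grip. I took that as the snap and lifted straight away. I could not read the plunger itself.
- **Trip depth:** it tripped slightly lower than I expected, about 8 to 9 mm after the first contact I estimated rather than 7 mm. There was also a side load of about 4 N from the bush.
- **Put-back:** the punch sits on its shoulder at the same height as when I took it, upright and released. The gripper is open and clear above it.
- **Other items:** the beaker, spray can, jar and look-alikes appear undisturbed in the last pictures.

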